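# Lock the cullet bin's hatch and bin the glass rejects

### The arm

A 6-joint arm with a two-finger parallel gripper is mounted at the origin on the work surface. World frame = base frame: x ahead of the robot, y to its left, z up, the work surface at z = 0. Lengths are in m, angles in rad, forces in N, time in s.
With the tool pointing down it reaches from about 0.375 to 0.975 m from the base axis. Payload 3.8 kg.
Tool frame: the origin (TCP) lies at the very end of the fingers, on their centre line; the grasp point (between the pads) lies 19 mm behind it; z points along the fingers, y is the direction in which the jaws open and shut (so a half turn about z gives the same grasp; the last joint's range is limited). The gripper opens to 85 mm and grips with 20 to 120 N. Pads are 22 mm wide; open, the fingers measure 114 mm over their backs; the gripper's body (76 mm by 85 mm) begins 54 mm behind the grasp point. The pads swing forward as they close: fully open they stand 13 mm farther back than shut.
Start: joints at [-1.338, 0.264, 1.604, -0, 1.274, -0.037], TCP at [0.18, -0.651, 0.231] pointing down, gripper open.
Joint ranges: [-2.63, 2.63], [-0.94, 2.18], [0.31, 2.57], [-1.31, 4.45], [0, 2.66], [-2.55, 2.55]. Speed limits (rad/s): [2.57, 2.57, 3.14, 3.14, 3.14, 3.14].

### API

Orientations are given as a rotation vector (axis times angle).
In Python, from workcell import bot, read_camera, finish_job gives the robot as it stands. The module is installed in compiled form; this text tells all that it offers.
- The arm moves only by the tool servo_tool, never from a script. Its argument "targets" is text: rows parted by semicolons, each of 7 numbers parted by spaces: the turn, a rotation vector about the tool's x, y, z in rad, then the shift along the tool's x, y, z in mm, then the finger opening in mm, from 0 to 85.4. In form: wx wy wz x y z gripper; .... A call has 1 to 8 rows; each row shifts and turns the pose as measured when the row begins, along the tool's axes as they then stand; what a row does not reach is not made up. A row lasts 1/12 s, in which the tool goes at most 41.7 mm and 7.16 degrees, less where a joint would pass 70% of its speed; a pose out of reach is approached as far as the arm can. A call is refused whole if a number of a shift passes 41.7 or a number of a turn 0.125, either way. A call with a gripper value outside its range is refused whole. The fingers move at their own pace and stop on an object; "newtons" is the grip in N (left out, the last holds). Time passes only in rows, so rows that do not move let the fingers close. It gives the time, the measured TCP pose, the force and the opening at its end, in the units of the state.
- bot.read_state(): the state, without advancing time (a new reading comes with each control period).
- read_camera(name): name is "scene" or "top" or "wrist"; returns a dict with "image" (384x512x3 uint8, red, green, blue), "mtx" (3x3 intrinsics, pixels), "eye" and "orientation" of the camera in the world; the wrist camera has in their place "T_tool_cam" (4x4, takes a point from camera to tool coordinates, whose origin is the TCP and whose axes are the flange's). Camera axes: x right, y up, looking along -z (the intrinsics and any distortion apply to the point x, -y, -z); pixel columns grow to the right and rows downward; lengths in m; the calibration is good to about 2 mm. The wrist camera is an equidistant fisheye: a pixel r from the principal point sees the ray r / f radians off the axis. A picture is of the moment at which its call begins: read the wrist's pose just before it. There is no depth.
- finish_job(): hands the job in, once; it reports no verdict.
The state is a dict: "time": time; "q": joint angles; "joint_vel": joint speeds; "joint_torque": joint torques, N m; "tool_pos": TCP position; "tcp_rot": TCP orientation; "wrist_force": force on the tool from outside, world axes, zero at the start; "torque": the same for the moment, N m; "width": opening from 0.0 (shut) to 1.0 (fully open).
Only numpy, scipy, OpenCV 4.12 (cv2) and the standard library are available. Lean on these libraries where they do the work, as an engineer would, in place of code of your own. Each camera call takes 0.05 s, during which the arm holds its last target.

### The job

The emptied cullet bin is back on the bench with its clean-out hatch unlocked. First swing the hasp closed over its staple and drop the retaining pin down through the staple's loop until its flange rests on it; only then push every small green glass reject standing on the bench (there are three or four) through the sprung flap into the bin, so that the flap hangs shut behind them. Leave the hatch pinned and do not knock over or shift the yellow wax cake and the little brass mould that stand among the rejects.

Things in the scene. Friction and masses are not known exactly. Their poses are not given: they have to be found in the camera images.
- bin: the cullet bin: a fixed grey sheet-steel box with a clear plastic top, 200 mm (x) by 260 mm (y -100 to 160), 176 mm high (the top's front edge is set back to y = -90 mm), on the left of the bench, turned up to 15 degrees. Origin: on its underside, 100 mm from the -y face; z up. Its -y face (y = -100 mm) has the flap with a ledge before it; its +x face (x = 100 mm) has the clean-out hatch with hasp and staple. Nothing else opens
- sill (a point): middle of the flap opening's sill, bin frame (0, -100, 115) mm, axes those of the bin. The opening is 110 mm wide (x +-55) and 57 mm high. Before it lies a fixed level steel ledge, top at this height, 130 mm wide (x +-65) and 90 mm deep (bin y -190 to -100 mm). 4 mm past this point (y = -96 mm), just before the flap, the support ends and a slippery 45 degree chute drops into the bin
- flap (a joint): the sprung steel flap closing the opening, 106 mm wide, 46 mm high, hinged along its top edge (bin frame y = -88 mm, height 163 mm), 12 mm behind the bin's face. 0 = shut (hanging), positive = swung inward, to 1.5 rad. A light spring and its weight (about 0.15 N at its lower edge when shut, 0.6 N when wide open) swings it shut by itself
- hasp (a joint): angle of the hasp strap about its upright hinge: 0 = closed, lying along the bin's +x face from the hinge towards the bin's -y, the staple standing out through its window; 1.57 = pointing straight out along the bin's +x; more = leaning on towards the bin's +y. Stops at 0 and 2.2 rad. A stiff hinge (0.03 N m) leaves it where it is put
- hasp_hinge (a point): the hasp's upright hinge line at half the strap's height; bin frame (105.5, 55, 116) mm, axes those of the bin (does not turn with the strap). The strap is flat steel, 110 mm long from here, 30 mm high, 5 mm thick (middle on the hinge line): solid from 3 to 48 mm, a window for the staple from 48 to 96 mm, solid to 110 mm
- staple (a point): centre of the staple's loop, at its top face; bin frame (127, -20, 120) mm; axes those of the bin. A level steel loop standing out 49 mm from the bin's +x face; the slot runs upright through it, 16 mm wide along the bin's y and, with the hasp closed, free from x = 108 to 144 mm; legs 5 mm thick, 8 mm high
- pin_head (a point): the steel retaining pin, at the centre of its grip (half-way up it); z along the pin, up. Grip: 14 mm across, 35 mm long; below it a flange 22 mm across, 4 mm thick (too big for the staple's slot), whose underside is 21.5 mm below this point; below that a shank 8 mm across, 40 mm long, with a tapered foot. It starts upright in a fixed wooden block 50 x 50 x 46 mm high, flange on the block's top
- wax_mid (a point): bystander: a yellow wax cake, 48 mm across, 26 mm high; this point is its centre
- mould_mid (a point): bystander: a small brass mould with a waist, 50 mm across, 38 mm high; this point is its centre
- dome_mid (a point): a reject (if present): a low glass dome, 46 mm across with straight sides up to 18 mm, then rounded, 34 mm high; green glass, 100 to 170 g; this point is its centre, half-way up; z up as it stands
- stub_mid (a point): a reject (if present): a plain round glass stub, 42 mm across, 36 mm high; green glass, 100 to 170 g; this point is its centre, half-way up; z up as it stands
- collar_mid (a point): a reject (if present): a round glass piece, 44 mm across with straight sides up to 22 mm, narrowing to a neck 30 mm across at the top, 40 mm high; green glass, 100 to 170 g; this point is its centre, half-way up; z up as it stands
- slab_mid (a point): a reject (if present): a rectangular glass block, 48 mm (its x) by 36 mm (its y), 34 mm high; green glass, 100 to 170 g; this point is its centre, half-way up; z up as it stands
Mind the look-alikes: they are no part of the job. What is shaped like the part that bears collar_mid but blue or red is not meant. What is shaped like the part that bears stub_mid but pink is not meant.

How it is judged:
By the outcome, as a careful person would: the job done as asked, in the order asked, and still so for the second after the job is handed in, with the robot touching nothing.
Of dome, stub, collar, slab only 3 to 4 are there at a start; the rules pass over those that are not, and their reading is None.
At some moment in a run one of dome, stub, collar, slab may be knocked a few centimetres aside while the robot is not near it.
It also fails if it takes over 208 s, if anything falls off the work surface, if the arm or the gripper's body presses on something with over 40 N, if the wrist force passes 120 N, or if a joint passes its speed limit or range.

## Working session

There is one attempt and no reset: what is moved stays moved. The work goes in short steps, Python scripts to look and compute and a tool call to move; the robot and the scene stay as the last step left them, time stands still between calls to the robot, and variables do not carry over. Pictures are saved under pics/ and viewed, and the job is handed in when it is done.

Besides the shell and the picture viewer there is one more tool, called after ">>>" as name(argument=value, ...), one argument or row to a line, values as JSON. servo_tool: Moves the arm, as the interface text tells. Its arguments: {"type":"object","properties":{"targets":{"type":"string"},"newtons":{"type":"number"}},"required":["targets"]}

```bash
ls; mkdir -p pics
python3 - <<'E'
from workcell import bot, read_camera
import cv2
print(bot.read_state())
for n in ["scene","top","wrist"]:
    c=read_camera(n); cv2.imwrite(f"pics/{n}0.png",c["image"][:,:,::-1])
    print(n,{k:v for k,v in c.items() if k!="image"})
E
```

```text
pics
{'time': 0.0, 'q': array([-1.33787505e+00,  2.64725524e-01,  1.60538846e+00, -1.56722936e-05,
        1.27367238e+00, -3.68664580e-02]), 'joint_vel': array([8.88835304e-05, 5.97298925e-04, 6.21990050e-04, 3.01156467e-04,
       2.01760737e-04, 2.01754958e-03]), 'joint_torque': array([ 1.91748652e-03, -5.15111625e+01, -3.67315221e+01, -2.58102973e-04,
        1.29015162e-02, -3.02610204e-06]), 'tool_pos': array([ 0.1797524 , -0.64987023,  0.22997282]), 'tcp_rot': array([-3.11089032e+00, -4.22211283e-01,  3.60417119e-04]), 'wrist_force': array([ 0.13600222,  0.65539976, -0.29839235]), 'torque': array([0.01160589, 0.04168137, 0.01728453]), 'width': 0.9962494535822942}
scene {'mtx': array([[378.3336327 ,   0.        , 258.48097254],
       [  0.        , 378.3336327 , 193.75257477],
       [  0.        ,   0.        ,   1.        ]]), 'eye': array([ 1.141208  , -0.69480091,  0.69371092]), 'orientation': array([0.93764445, 0.34497998, 0.68237591])}
top {'mtx': array([[497.88921991,   0.        , 263.93085551],
       [  0.        , 497.88921991, 192.93398425],
       [  0.        ,   0.        ,   1.        ]]), 'eye': array([ 0.26085122, -0.0542745 ,  1.55713834]), 'orientation': array([ 0.15906699, -0.15378012, -1.47809738])}
wrist {'mtx': array([[297.31863964,   0.        , 257.73013457],
       [  0.        , 297.31863964, 187.10111362],
       [  0.        ,   0.        ,   1.        ]]), 'T_tool_cam': array([[ 2.09230946e-04,  9.63214182e-01,  2.68734807e-01,
         6.89868017e-02],
       [ 9.99999653e-01,  1.50142255e-05, -8.32392317e-04,
         2.25703974e-04],
       [-8.05806929e-04,  2.68734888e-01, -9.63213845e-01,
        -1.42366560e-01],
       [ 0.00000000e+00,  0.00000000e+00,  0.00000000e+00,
         1.00000000e+00]])}
```

View pics/scene0.png

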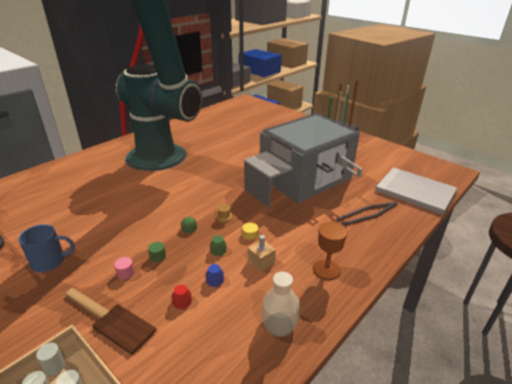

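View pics/top0.png

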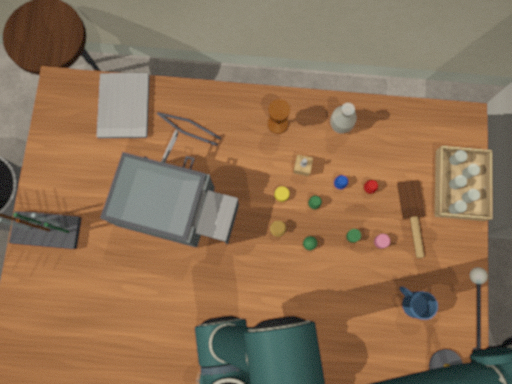

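View pics/wrist0.png

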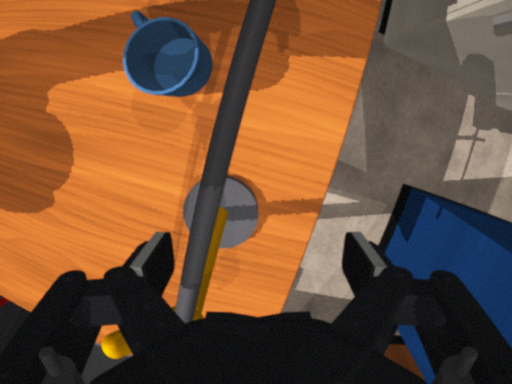

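```bash
cat > h.py <<'E'
import numpy as np, cv2
from scipy.spatial.transform import Rotation as R
from workcell import bot, read_camera
def cam(n):
    s=bot.read_state(); c=read_camera(n); c['state']=s
    if n=='wrist':
        T=np.eye(4);T[:3,:3]=R.from_rotvec(s['tcp_rot']).as_matrix();T[:3,3]=s['tool_pos']
        c['T']=T@c['T_tool_cam']
    else:
        T=np.eye(4);T[:3,:3]=R.from_rotvec(c['orientation']).as_matrix();T[:3,3]=c['eye']; c['T']=T
    c['n']=n
    return c
def ray(c,u,v):
    K=c['mtx'];x=(u-K[0,2])/K[0,0];y=(v-K[1,2])/K[1,1]
    if c['n']=='wrist':
        r=np.hypot(x,y);d=np.array([np.sin(r)*x/r,-np.sin(r)*y/r,-np.cos(r)]) if r>0 else np.array([0,0,-1.])
    else: d=np.array([x,-y,-1.])
    return c['T'][:3,3],c['T'][:3,:3]@d
def at_z(c,u,v,z):
    o,d=ray(c,u,v); return o+d*(z-o[2])/d[2]
def proj(c,p):
    p=np.atleast_2d(p);T=c['T'];q=(p-T[:3,3])@T[:3,:3]
    K=c['mtx'];a,b,w=q[:,0],-q[:,1],-q[:,2]
    if c['n']=='wrist':
        r=np.hypot(a,b);th=np.arctan2(r,w);s=np.where(r>1e-9,th/np.maximum(r,1e-9),1/w)
    else: s=1/w
    return np.c_[K[0,2]+K[0,0]*a*s,K[1,2]+K[1,1]*b*s]
def save(c,name,box=None,k=1):
    im=c['image'][:,:,::-1]
    if box: x0,y0,x1,y1=box; im=im[y0:y1,x0:x1]
    im=cv2.resize(np.ascontiguousarray(im),None,fx=k,fy=k,interpolation=cv2.INTER_CUBIC);cv2.imwrite('pics/'+name,im)
E
python3 - <<'E'
from h import *
np.set_printoptions(precision=4,suppress=True)
c=cam('top')
save(c,'top1.png',(90,130,290,270),4); save(c,'top2.png',(255,140,455,270),4)
for n,u,v,z in [('g1',315,202,.04),('g2',310,243,.034),('g3',354,236,.036),('yel',282,193,.026),('brass',277,229,.038),('blue',341,182,.04),('red',372,186,.04),('pink',383,241,.036),('block',303,165,.046)]:
    print(n,at_z(c,u,v,z))
s=cam('scene'); save(s,'sc1.png',(230,100,380,220),5); save(s,'sc2.png',(100,190,300,320),4)
print(R.from_rotvec(bot.read_state()['tcp_rot']).as_matrix())
E
```

```text
g1 [ 0.5556 -0.1957  0.04  ]
g2 [ 0.4281 -0.1895  0.034 ]
g3 [ 0.461  -0.3223  0.036 ]
yel [ 0.5779 -0.0919  0.026 ]
brass [ 0.4617 -0.0852  0.038 ]
blue [ 0.6262 -0.2725  0.04  ]
red [ 0.6219 -0.3698  0.04  ]
pink [ 0.4534 -0.4117  0.036 ]
block [ 0.6689 -0.1499  0.046 ]
[[ 0.9638  0.2665 -0.0003]
 [ 0.2665 -0.9638  0.0011]
 [ 0.0001 -0.0011 -1.    ]]
```

View pics/top1.png

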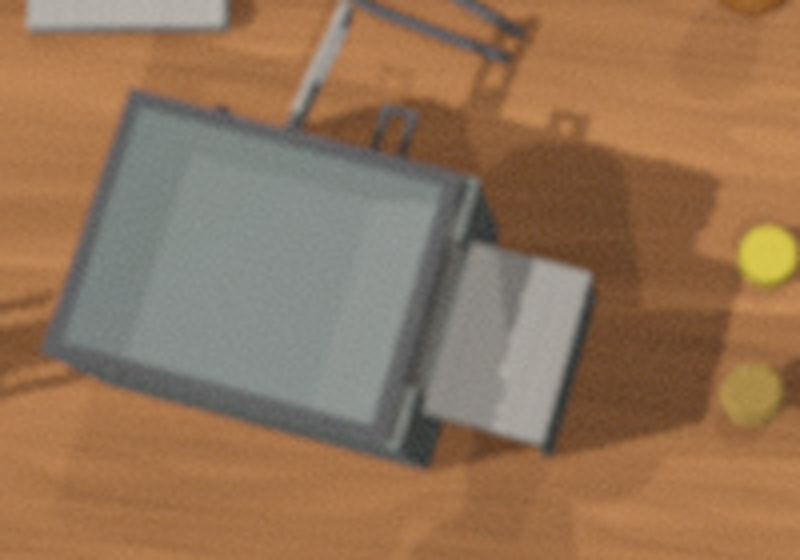

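View pics/top2.png

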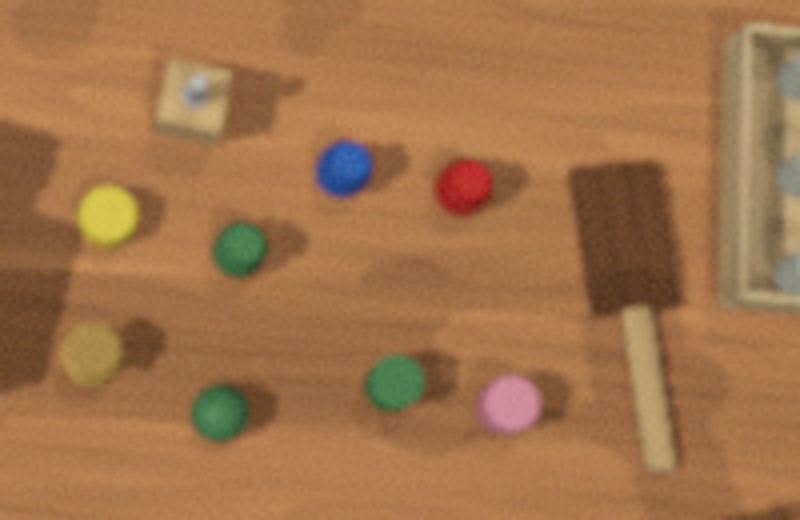

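View pics/sc1.png

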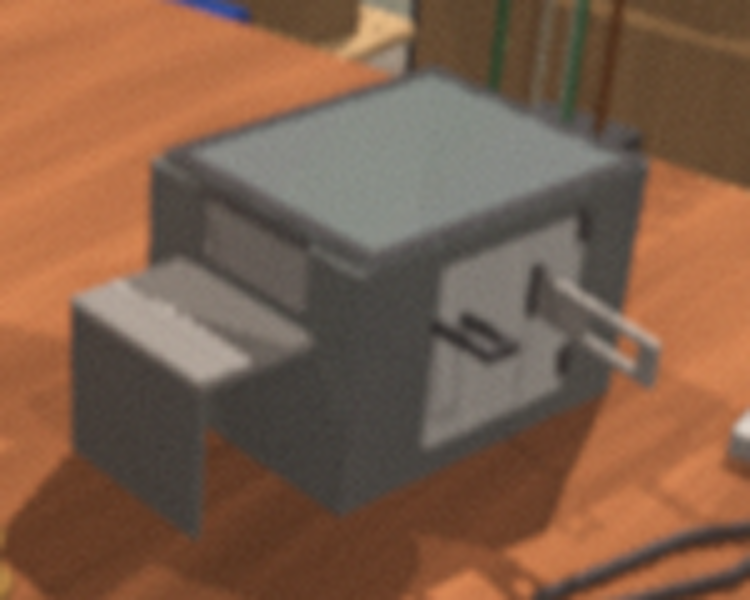

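View pics/sc2.png

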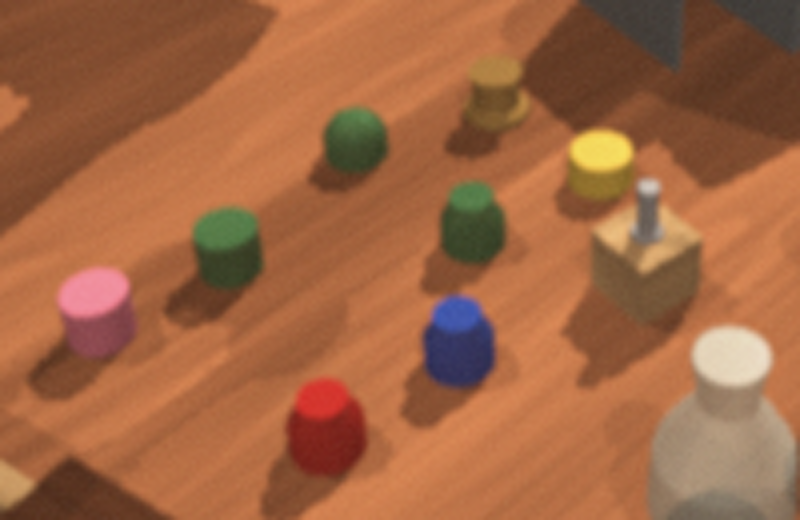

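```bash
cat > fit.py <<'E'
from h import *
from scipy.optimize import least_squares
np.set_printoptions(precision=4,suppress=True)
t=cam('top');s=cam('scene')
obs=[(t,(65,-190,115),(238.2,197.5)),(t,(-65,-190,115),(227,241)),(t,(100,160,176),(123.2,153)),(t,(-100,160,176),(100.5,218.7)),
(s,(65,-190,115),(270.6,177.4)),(s,(-65,-190,115),(244.6,160)),(s,(100,-100,0),(298.4,202.6)),(s,(100,160,176),(359,132.)),(s,(65,-190,7),(269,207))]
def W(p,b): 
    a=p[2];b=np.array(b)/1000
    return np.array([p[0]+np.cos(a)*b[0]-np.sin(a)*b[1],p[1]+np.sin(a)*b[0]+np.cos(a)*b[1],b[2]])
f=lambda p:np.concatenate([proj(c,W(p,b))[0]-o for c,b,o in obs])
r=least_squares(f,[0.55,0.2,0.2],loss='soft_l1')
p=r.x;print(p,np.degrees(p[2]));print(f(p).reshape(-1,2))
for nm,b in dict(sill=(0,-100,115),hinge=(105.5,55,116),staple=(127,-20,120)).items(): print(nm,W(p,b))
# hasp angle
tip=(90+348/4,130+3/4)
h=W(p,(105.5,55,116)); q=at_z(t,*tip,.131)
d=q-h;print('tip',q,np.hypot(d[0],d[1]),'dir',np.degrees(np.arctan2(d[1],d[0])))
np.save('bin.npy',p)
for a in np.arange(1.2,2.21,.1):
    d=np.array([np.sin(a),-np.cos(a)])*110; print(a,proj(t,W(p,(105.5+d[0],55+d[1],131))),proj(s,W(p,(105.5+d[0],55+d[1],131))))
for c,n in((t,'t'),(s,'s')):
    im=c['image'][:,:,::-1].copy();im=cv2.resize(im,None,fx=4,fy=4,interpolation=cv2.INTER_CUBIC)
    pts=[(x,y,z) for x in(-100,100) for y in(-100,160) for z in(0,176)]+[(x,y,115) for x in(-65,65) for y in(-190,-100)]+[(127,-20,120),(105.5,55,116),(149,-20,120),(108,-20,120)]+[(x,-100,z) for x in(-55,55) for z in (115,172)]
    for b in pts: 
        u=proj(c,W(p,b))[0]*4+1.5;cv2.circle(im,tuple(int(round(v)) for v in u),3,(0,0,255),-1)
    if n=='t': im=im[480:1080,340:1120]
    else: im=im[360:900,900:1600]
    cv2.imwrite(f'pics/fit_{n}.png',im)
E
python3 fit.py
```

```text
[ 0.5023  0.2363 -0.1584] -9.073068022793677
[[-0.0968 -0.6352]
 [-0.2292 -1.4657]
 [-0.8082 -0.9135]
 [ 0.5658  0.1979]
 [-0.5376 -0.7844]
 [-1.1487 -0.4687]
 [-0.7626  0.5942]
 [ 0.1431 -0.6542]
 [-0.0917 -0.583 ]]
sill [0.4865 0.1376 0.115 ]
hinge [0.6151 0.274  0.116 ]
staple [0.6246 0.1965 0.12  ]
tip [0.7184 0.2394 0.131 ] 0.10889062931218646 dir -18.53550227357636
1.2 [[183.6089 133.9725]] [[354.4471 170.1274]]
1.3 [[180.5715 132.0857]] [[357.6416 169.519 ]]
1.4000000000000001 [[177.3466 130.5059]] [[360.5957 168.741 ]]
1.5000000000000002 [[173.9655 129.2477]] [[363.2765 167.8046]]
1.6000000000000003 [[170.4607 128.3226]] [[365.6553 166.723 ]]
1.7000000000000004 [[166.8658 127.7392]] [[367.7086 165.5112]]
1.8000000000000005 [[163.2153 127.5027]] [[369.4179 164.1854]]
1.9000000000000006 [[159.5441 127.6155]] [[370.7699 162.7627]]
2.000000000000001 [[155.8871 128.0764]] [[371.7562 161.261 ]]
2.1000000000000005 [[152.2794 128.8814]] [[372.3735 159.6985]]
2.200000000000001 [[148.7556 130.0231]] [[372.6229 158.0932]]
```

View overlay.

View pics/fit_t.png

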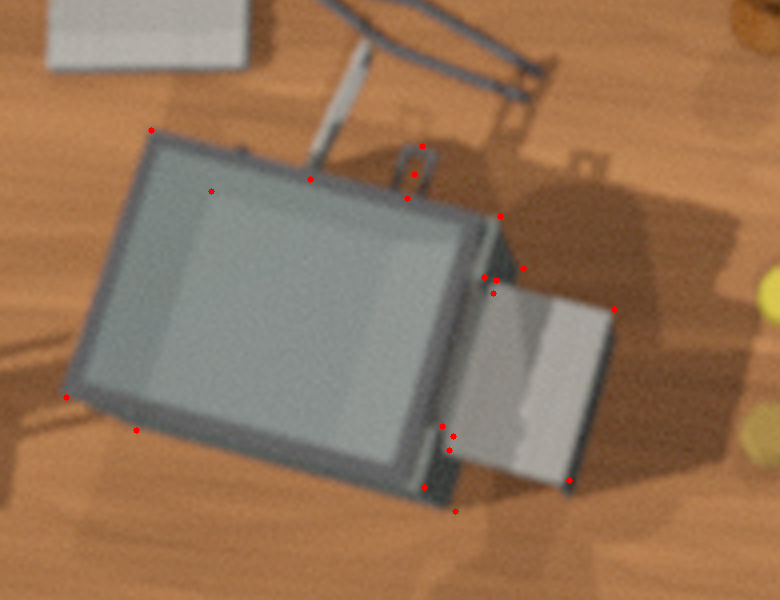

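View pics/fit_s.png

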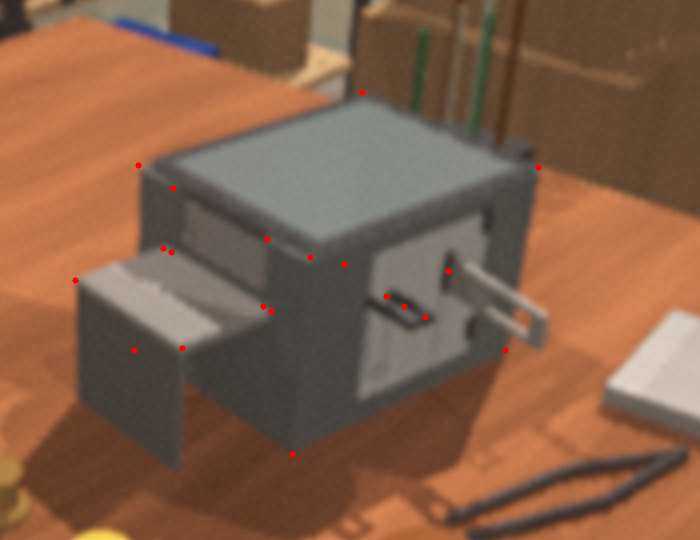

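Run:
```python
from h import *
np.set_printoptions(precision=3,suppress=True)
t=cam('top');save(t,'t3.png',(370,240,512,384),5)
for u,v in [(445,358),(479,275),(478,350)]:
  for z in (0,.2,.4): print(u,v,z,at_z(t,u,v,z))
w=cam('wrist');s=cam('scene')
print(proj(t,[.18,-.65,.23]),proj(t,[0,0,0]))
for u,v in [(225,210),(260,5),(190,300)]:
  for z in (0,.1,.2,.3): print('w',u,v,z,at_z(w,u,v,z))
print('base in t',proj(t,at_z(w,225,210,0)))
```

```text
445 358 0 [ 0.123 -0.619  0.   ]
445 358 0.2 [ 0.141 -0.546  0.2  ]
445 358 0.4 [ 0.159 -0.474  0.4  ]
479 275 0 [ 0.379 -0.721  0.   ]
479 275 0.2 [ 0.363 -0.635  0.2  ]
479 275 0.4 [ 0.348 -0.549  0.4  ]
478 350 0 [ 0.155 -0.718  0.   ]
478 350 0.2 [ 0.168 -0.632  0.2  ]
478 350 0.4 [ 0.182 -0.547  0.4  ]
[[489.84  347.229]] [[235.222 382.598]]
w 225 210 0 [ 0.104 -0.627  0.   ]
w 225 210 0.1 [ 0.142 -0.628  0.1  ]
w 225 210 0.2 [ 0.18 -0.63  0.2 ]
w 225 210 0.3 [ 0.218 -0.631  0.3  ]
w 260 5 0 [ 0.375 -0.6    0.   ]
w 260 5 0.1 [ 0.34  -0.609  0.1  ]
w 260 5 0.2 [ 0.306 -0.617  0.2  ]
w 260 5 0.3 [ 0.272 -0.626  0.3  ]
w 190 300 0 [-0.06  -0.607  0.   ]
w 190 300 0.1 [ 0.022 -0.614  0.1  ]
w 190 300 0.2 [ 0.104 -0.62   0.2  ]
w 190 300 0.3 [ 0.186 -0.627  0.3  ]
base in t [[447.445 365.079]]
```

View pics/t3.png

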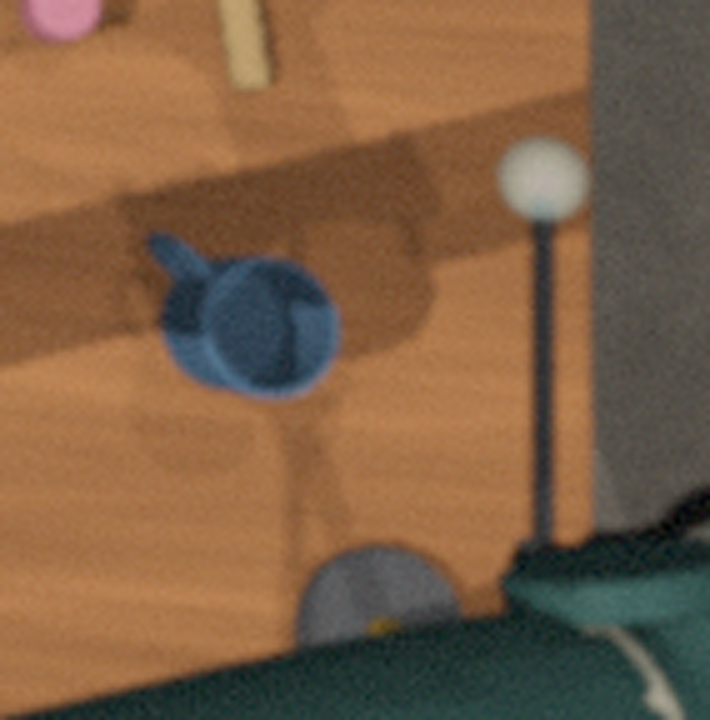

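>>> servo_tool(
  targets="0 0 0 0 0 -40 85; 0 0 0 0 0 -40 0; 0 0 0 0 0 -40 0; 0 0 0 28 -28.5 0 0; 0 0 0 28 -28.5 0 0; 0 0 0 28 -28.5 0 0; 0 0 0 28 -28.5 0 0; 0 0 0 28 -28.5 0 0",
  newtons=30,
)

```text
time: 1.17
tool_pos: [0.2758, -0.4769, 0.3553]
tcp_rot: [-3.115, -0.405, 0.0]
wrist_force: [1.4, -0.1, 0.2]
width: 0.007
```

>>> servo_tool(
  targets="0 0 0 28 -28.5 0 0; 0 0 0 28 -28.5 0 0; 0 0 0 28 -28.5 0 0; 0 0 0 28 -28.5 0 0; 0 0 0 28 -28.5 0 0; 0 0 0 28 -28.5 0 0; 0 0 0 28 -28.5 0 0; 0 0 0 28 -28.5 0 0",
)

```text
time: 1.83
tool_pos: [0.4383, -0.1858, 0.3586]
tcp_rot: [3.109, 0.397, 0.011]
wrist_force: [0.6, -0.9, 1.0]
width: 0.002
```

>>> servo_tool(
  targets="0 0 0 28 -28.5 0 0; 0 0 0 28 -28.5 0 0; 0 0 0 28 -28.5 0 0; 0 0 0 28 -28.5 0 0; 0 0 0 28 -28.5 0 0; 0 0 0 28 -28.5 0 0; 0 0 0 28 -28.5 0 0; 0 0 0 28 -28.5 0 0",
)

```text
time: 2.5
tool_pos: [0.6009, 0.1055, 0.3623]
tcp_rot: [3.106, 0.399, 0.025]
wrist_force: [1.2, -0.6, 0.5]
width: 0.004
```

>>> servo_tool(
  targets="0 0 0.12 28 -28.5 0 0; 0 0 0.12 28 -25 5 0; 0 0 0.1 20 -15 10 0; 0 0 0.07 10 0 10 0; 0 0 0 0 0 10 0; 0 0 0 0 0 0 0",
)

```text
time: 3.0
tool_pos: [0.6804, 0.1982, 0.3259]
tcp_rot: [3.129, -0.252, 0.031]
wrist_force: [-0.7, 0.5, -2.1]
width: 0.001
```

```bash
cat >> h.py <<'E'
def binW(b):
    p=np.load('bin.npy');a=p[2];b=np.atleast_2d(b)/1000
    return np.c_[p[0]+np.cos(a)*b[:,0]-np.sin(a)*b[:,1],p[1]+np.sin(a)*b[:,0]+np.cos(a)*b[:,1],b[:,2]]
def wbin(w):
    p=np.load('bin.npy');a=p[2];d=np.atleast_2d(w)-[p[0],p[1],0]
    return 1000*np.c_[np.cos(a)*d[:,0]+np.sin(a)*d[:,1],-np.sin(a)*d[:,0]+np.cos(a)*d[:,1],d[:,2]]
def tool():
    s=bot.read_state();M=R.from_rotvec(s['tcp_rot']).as_matrix();return s,M
def go(target,phi_deg=None):
    """shift in mm along tool axes to target after levelling rotation; rotvec in tool axes"""
    s,M=tool();d=np.array(target)-s['tool_pos']
    phi=np.degrees(np.arctan2(M[1,0],M[0,0]))
    if phi_deg is None: phi_deg=phi
    a=np.radians(phi_deg);G=np.array([[np.cos(a),np.sin(a),0],[np.sin(a),-np.cos(a),0],[0,0,-1]])
    rv=R.from_matrix(M.T@G).as_rotvec()
    print('t %.2f pos'%s['time'],s['tool_pos'],'bin',wbin(s['tool_pos'])[0],'phi %.1f'%phi,'w %.3f'%s['width'],'F',s['wrist_force'],'q',s['q'])
    print(' rot',rv,' shift(now axes)',M.T@d*1000,' shift(after rot)',G.T@d*1000)
np.set_printoptions(precision=3,suppress=True)
E
python3 - <<'E'
from h import *
go(binW((147,0,300))[0],-9.07)
w=cam('wrist');save(w,'w1.png')
print(proj(w,binW([(127,-20,120),(149,-20,120),(105.5,55,131),(100,-100,176),(100,160,176)])))
E
```

```text
t 3.00 pos [0.68  0.198 0.326] bin [181.872  -9.6   325.891] phi -9.2 w 0.001 F [-0.729  0.49  -2.131] q [ 0.253  0.277  1.416 -0.009  1.43   1.985]
 rot [ 0.001 -0.02  -0.002]  shift(now axes) [-35.408  -9.552  25.172]  shift(after rot) [-34.871  -9.602  25.891]
[[265.948 211.333]
 [266.054 194.316]
 [205.686 230.411]
 [338.068 249.36 ]
 [115.025 246.517]]
```

View pics/w1.png

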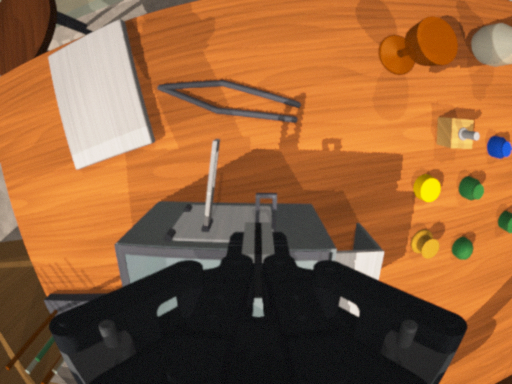

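Run:
```python
from h import *
w=cam('wrist');im=cv2.resize(w['image'][:,:,::-1],None,fx=4,fy=4,interpolation=cv2.INTER_CUBIC)
a=1.41;tip=(105.5+110*np.sin(a),55-110*np.cos(a),131)
for q in proj(w,binW([(149,-33,120),(149,-7,120),(100,-33,120),(100,-7,120),(105.5,55,131),tip,(100,-100,176),(100,160,176),(65,-190,115)])):
    cv2.circle(im,tuple(int(round(v*4+1.5)) for v in q),3,(0,0,255),-1)
cv2.imwrite('pics/w1c.png',im[500:1060,760:1540])
```

```text
(no output)
```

View pics/w1c.png

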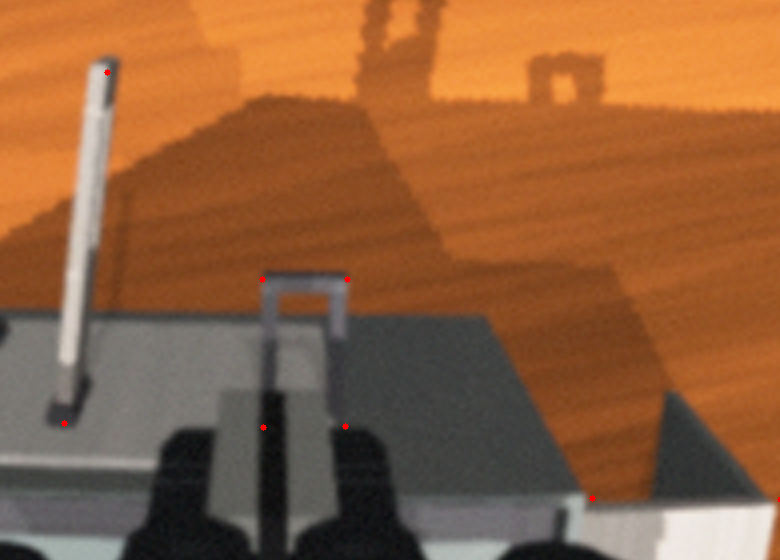

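>>> servo_tool(
  targets="0 -0.02 0 -10 -33 0 0; 0 0 0 -10 -33 10 0; 0 0 0 -10 -33 20 0; 0 0 0 0 0 40 0; 0 0 0 0 0 40 0; 0 0 0 0 0 40 0; 0 0 0 0 0 35 0; 0 0 0 0 0 0 0",
)

```text
time: 3.77
tool_pos: [0.6719, 0.298, 0.1579]
tcp_rot: [-3.121, 0.251, -0.043]
wrist_force: [-1.5, 0.0, -2.9]
width: -0.002
```

Run:
```python
from h import *
go(binW((152,58,120))[0],-9.07)
w=cam('wrist');save(w,'w2.png')
```

```text
t 3.77 pos [0.672 0.298 0.158] bin [157.762  87.643 157.927] phi -9.2 w -0.002 F [-1.534  0.008 -2.918] q [ 0.385  0.405  1.557 -0.003  1.151  2.118]
 rot [-0.013 -0.026 -0.002]  shift(now axes) [-6.687 30.134 37.384]  shift(after rot) [-5.763 29.642 37.927]
```

View pics/w2.png

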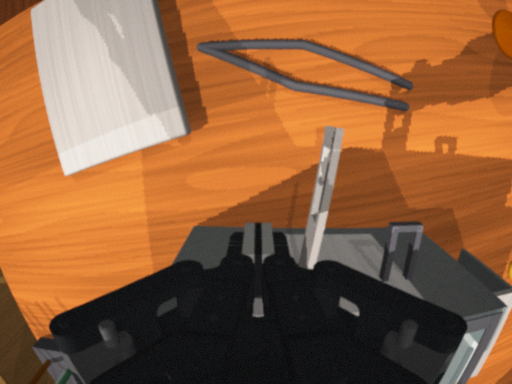

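>>> servo_tool(
  targets="-0.013 -0.026 0 0 0 20 0; 0 0 0 -2 0 19 0; 0 0 0 -2 10 0 0; 0 0 0 -2 10 0 0; 0 0 0 -2 10 0 0; 0 0 0 -1 9 0 0; 0 0 0 -1 9 0 0; 0 0 0 0 0 0 0",
)

```text
time: 4.48
tool_pos: [0.6663, 0.2476, 0.1499]
tcp_rot: [-3.117, 0.253, -0.053]
wrist_force: [0.5, -0.1, -0.7]
width: 0.002
```

Run:
```python
from h import *
go(binW((139,23,120))[0],-9.07)
w=cam('wrist');save(w,'w3.png')
```

```text
t 4.48 pos [0.666 0.248 0.15 ] bin [160.218  37.052 149.919] phi -9.3 w 0.002 F [ 0.475 -0.102 -0.671] q [ 0.321  0.363  1.63  -0.     1.113  2.054]
 rot [-0.017 -0.033 -0.004]  shift(now axes) [-22.126  14.616  28.976]  shift(after rot) [-21.219  14.051  29.919]
```

View pics/w3.png

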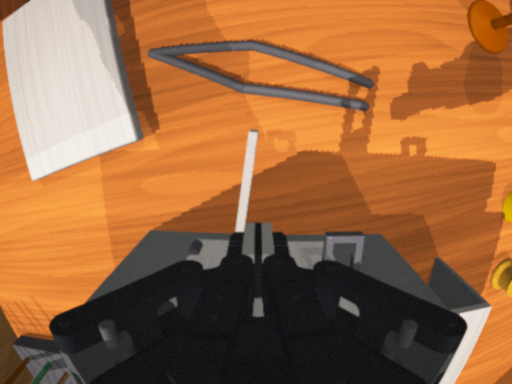

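>>> servo_tool(
  targets="-0.017 -0.033 0 0 -20 0 0; 0 0 0 0 -25 0 0; 0 0 0 0 -10 0 0; 0 0 0 -2 0 10 0; 0 0 0 -2 0 10 0; 0 0 0 -2 0 10 0; 0 0 0 0 0 5 0; 0 0 0 0 0 0 0",
)

```text
time: 5.2
tool_pos: [0.6689, 0.3021, 0.1139]
tcp_rot: [3.131, -0.258, 0.001]
wrist_force: [0.2, -0.5, -0.0]
width: 0.003
```

Run:
```python
from h import *
go(binW((152,58,118))[0],-9.07)
```

```text
t 5.20 pos [0.669 0.302 0.114] bin [154.123  91.192 113.922] phi -9.4 w 0.003 F [ 0.161 -0.527 -0.027] q [ 0.39   0.456  1.57  -0.     1.116  2.126]
 rot [ 0.    -0.    -0.006]  shift(now axes) [-1.926 33.205 -4.072]  shift(after rot) [-2.125 33.192 -4.078]
```

>>> servo_tool(
  targets="0 0 0 0 10 -4 0; 0 0 0 -1 10 0 0; 0 0 0 -1 10 0 0; 0 0 0 0 8 0 0; 0 0 0 0 8 0 0; 0 0 0 -1 8 0 0; 0 0 0 -5 6 0 0; 0 0 0 -5 6 0 0",
)

```text
time: 5.87
tool_pos: [0.6441, 0.2307, 0.1187]
tcp_rot: [-3.13, 0.262, -0.003]
wrist_force: [0.3, 1.4, -0.6]
width: -0.003
```

Run:
```python
from h import *
go(binW((139,23,119))[0],-9.07)
w=cam('wrist');save(w,'w4.png')
```

```text
t 5.87 pos [0.644 0.231 0.119] bin [140.903  16.786 118.716] phi -9.6 w -0.003 F [ 0.33   1.421 -0.556] q [ 0.308  0.364  1.69  -0.     1.086  2.046]
 rot [-0.001 -0.002 -0.009]  shift(now axes) [-1.958 -6.197 -0.283]  shift(after rot) [-1.903 -6.214 -0.284]
```

View pics/w4.png

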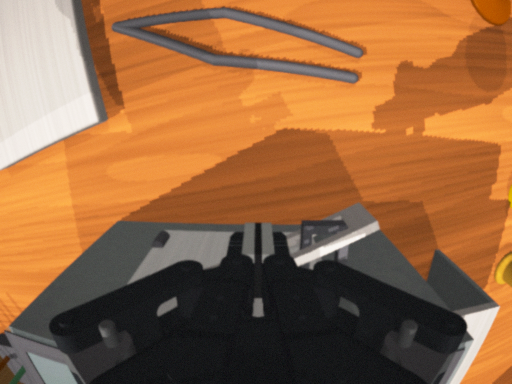

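>>> servo_tool(
  targets="0 0 0 -6 0 0 0; 0 0 0 -6 0 0 0; 0 0 0 -6 0 0 0; 0 0 0 -5 0 0 0; 0 0 0 -3 0 0 0; 0 0 0 -2 0 0 0; 0 0 0 0 0 0 0",
)

```text
time: 6.5
tool_pos: [0.6224, 0.2315, 0.1197]
tcp_rot: [3.128, -0.257, 0.041]
wrist_force: [0.6, -0.3, 0.2]
width: -0.001
```

Run:
```python
from h import *
go(binW((116,16,119))[0],-9.07)
w=cam('wrist');save(w,'w5.png')
```

```text
t 6.50 pos [0.622 0.231 0.12 ] bin [119.347  14.133 119.652] phi -9.4 w -0.001 F [ 0.555 -0.324  0.151] q [ 0.325  0.315  1.753 -0.015  1.051  2.067]
 rot [ 0.001 -0.026 -0.006]  shift(now axes) [-3.373 -1.849  0.561]  shift(after rot) [-3.347 -1.867  0.652]
```

View pics/w5.png

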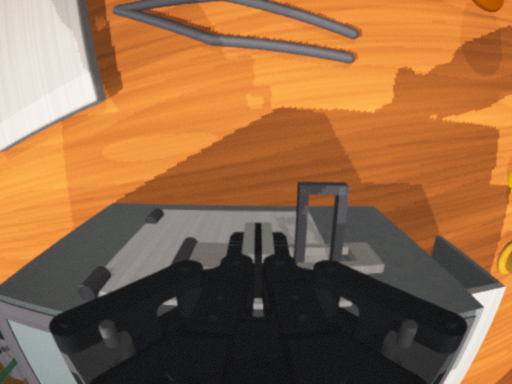

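>>> servo_tool(
  targets="0 -0.02 0 -2 0 0 0; 0 0 0 -2 0 0 0; 0 0 0 -2 0 0 0; 0 0 0 -2 0 0 0; 0 0 0 -2 0 0 0; 0 0 0 0 0 0 0",
)

```text
time: 7.05
tool_pos: [0.6224, 0.2317, 0.1198]
tcp_rot: [3.128, -0.25, 0.044]
wrist_force: [-0.4, 0.2, -0.2]
width: -0.0
```

Run:
```python
from h import *
go(binW((116,16,119))[0],-9.07)
w=cam('wrist');save(w,'w6.png',(180,160,420,300),3)
s=cam('scene');save(s,'s6.png',(270,110,390,200),6)
```

```text
t 7.05 pos [0.622 0.232 0.12 ] bin [119.327  14.362 119.752] phi -9.1 w -0.000 F [-0.398  0.19  -0.241] q [ 0.326  0.314  1.754 -0.016  1.049  2.064]
 rot [ 0.001 -0.028 -0.001]  shift(now axes) [-3.349 -1.636  0.656]  shift(after rot) [-3.327 -1.638  0.752]
```

View pics/w6.png

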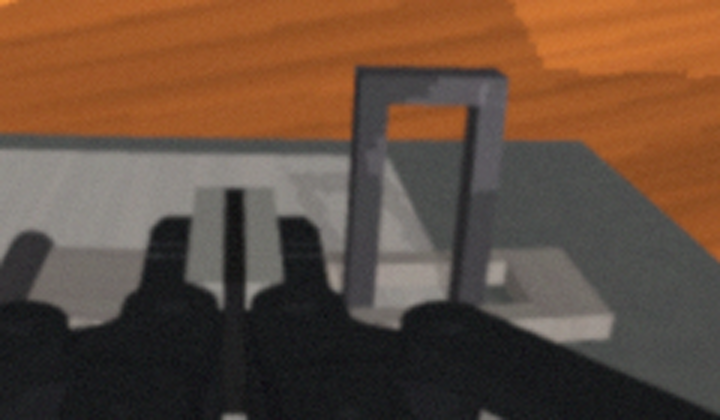

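View pics/s6.png

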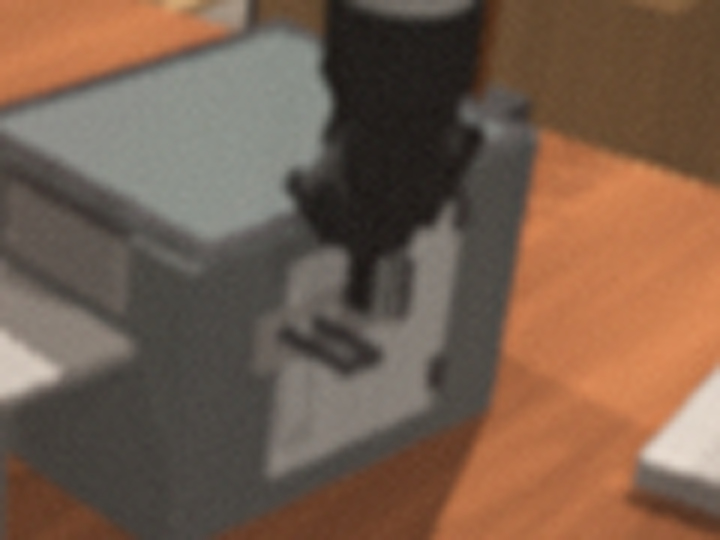

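>>> servo_tool(
  targets="0 -0.028 0 8 0 0 0; 0 0 0 10 0 -20 0; 0 0 0 10 0 -40 0; 0 0 0 10 10 -40 40; 0 0 0 10 35 -15 40; 0 0 0 10 38 0 40; 0 0 0 10 38 0 40; 0 0 0 10 38 0 40",
)

```text
time: 7.82
tool_pos: [0.6679, 0.072, 0.2368]
tcp_rot: [-3.129, 0.223, 0.034]
wrist_force: [1.1, -0.2, -0.6]
width: 0.467
```

>>> servo_tool(
  targets="0 0 0 7 39 0 40; 0 0 0 7 39 0 40; 0 0 0 7 39 0 40; 0 0 0 7 39 0 40; 0 0 0 7 35 0 40; 0 0 0 7 30 0 40; 0 0 0 0 0 0 40; 0 0 0 0 0 0 40",
)

```text
time: 8.48
tool_pos: [0.6728, -0.163, 0.2355]
tcp_rot: [-3.12, 0.226, 0.049]
wrist_force: [-0.4, 0.5, -0.8]
width: 0.468
```

Run:
```python
from h import *
go([.669,-.15,.2],-9.07)
w=cam('wrist');save(w,'w7.png')
s=cam('scene');save(s,'s7.png',(230,120,390,280),4)
print(proj(w,[.669,-.15,.085]),proj(w,[.669,-.15,.05]))
```

```text
t 8.48 pos [ 0.673 -0.163  0.235] bin [ 231.312 -367.39   235.497] phi -8.3 w 0.468 F [-0.425  0.45  -0.781] q [-0.277  0.315  1.531  0.007  1.328  1.437]
 rot [-0.01   0.032  0.013]  shift(now axes) [ -4.462 -11.889  35.788]  shift(after rot) [ -5.771 -12.194  35.497]
[[247.152 175.789]] [[248.524 167.635]]
```

View pics/w7.png

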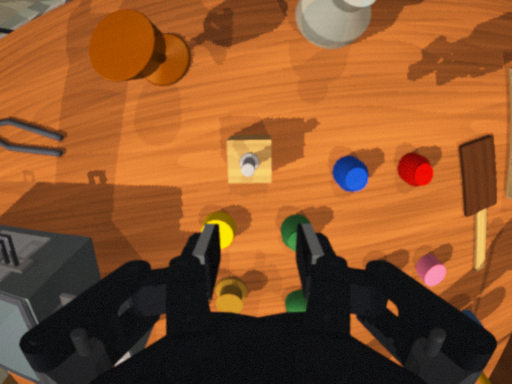

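View pics/s7.png

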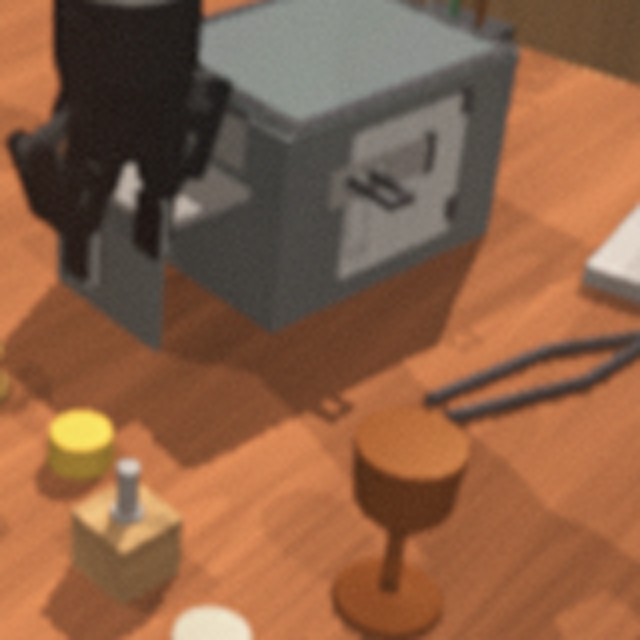

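Run:
```python
from h import *
w=cam('wrist');save(w,'w8.png',(210,120,290,200),8)
t=cam('top');save(t,'t8.png',(280,140,330,190),12)
s=cam('scene');save(s,'s8.png',(240,225,285,275),12)
go([.669,-.15,.2],-9.07)
```

```text
t 8.73 pos [ 0.673 -0.161  0.236] bin [ 231.62  -364.968  235.881] phi -8.1 w 0.468 F [-0.471 -0.407  0.268] q [-0.273  0.314  1.532  0.006  1.327  1.437]
 rot [-0.009  0.031  0.018]  shift(now axes) [-4.802 -9.528 36.139]  shift(after rot) [-6.079 -9.771 35.881]
```

View pics/w8.png

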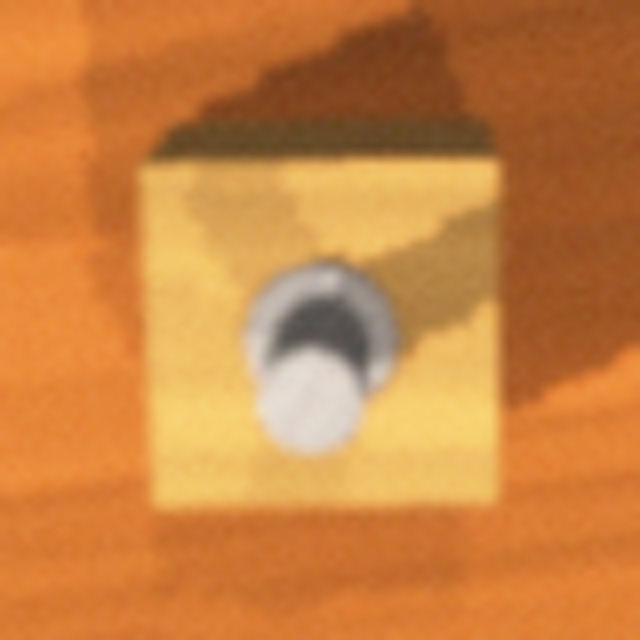

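View pics/t8.png

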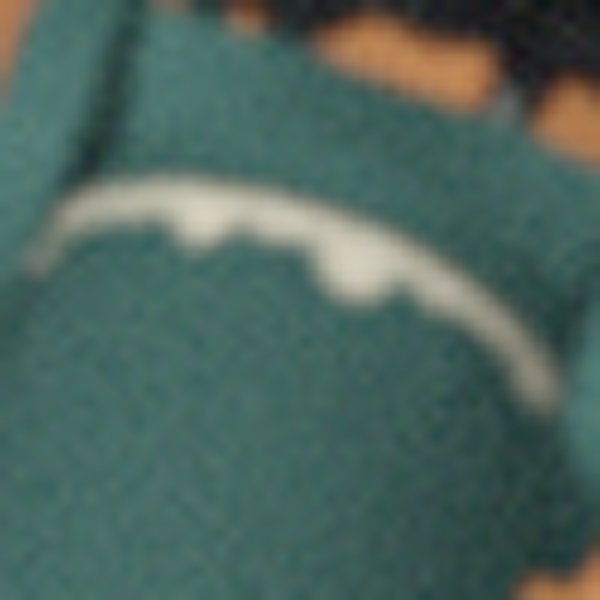

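View pics/s8.png

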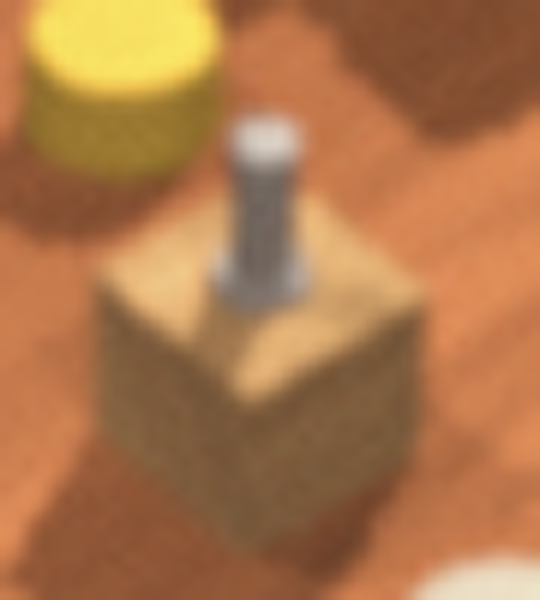

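Run:
```python
from h import *
w=cam('wrist');s=cam('scene')
print(at_z(w,210+310/8-.5,120+400/8-.5,.085),at_z(w,210+322/8-.5,120+333/8-.5,.05))
print(at_z(s,240+266/12,225+142/12,.085),at_z(s,240+265/12,225+273/12,.05))
go(at_z(w,210+310/8-.5,120+400/8-.5,.085)*[1,1,0]+[0,0,.1],-9.07)
```

```text
[ 0.676 -0.15   0.085] [ 0.677 -0.15   0.05 ]
[ 0.677 -0.153  0.085] [ 0.678 -0.153  0.05 ]
t 8.83 pos [ 0.674 -0.161  0.236] bin [ 231.743 -365.104  235.953] phi -8.0 w 0.466 F [ 0.437 -0.898 -1.5  ] q [-0.273  0.314  1.532  0.005  1.327  1.437]
 rot [-0.009  0.03   0.018]  shift(now axes) [  5.103  -9.831 135.958]  shift(after rot) [  0.776 -11.113 135.953]
```

>>> servo_tool(
  targets="-0.009 0.03 0.018 0 -3 0 40; 0 0 0 1 -4 20 40; 0 0 0 1 -3 30 40; 0 0 0 0 0 30 40; 0 0 0 0 0 30 40; 0 0 0 0 0 15 40; 0 0 0 0 0 0 40; 0 0 0 0 0 0 40",
)

```text
time: 9.5
tool_pos: [0.6816, -0.1423, 0.1122]
tcp_rot: [3.132, -0.233, 0.016]
wrist_force: [0.4, -0.2, 0.9]
width: 0.467
```

Run:
```python
from h import *
go([.6765,-.151,.054],-9.07)
w=cam('wrist');save(w,'w9.png',(150,120,370,300),3)
go([.6765,-.151,.054],-9.07)
```

```text
t 9.50 pos [ 0.682 -0.142  0.112] bin [ 236.739 -345.597  112.211] phi -8.5 w 0.467 F [ 0.36  -0.243  0.922] q [-0.242  0.386  1.672  0.001  1.074  1.477]
 rot [-0.   -0.01  0.01]  shift(now axes) [-4.315  9.371 58.17 ]  shift(after rot) [-3.634  9.405 58.211]
t 9.55 pos [ 0.682 -0.142  0.112] bin [ 236.693 -345.567  112.356] phi -8.5 w 0.470 F [ 0.262  0.254 -0.531] q [-0.242  0.386  1.672  0.001  1.074  1.476]
 rot [-0.   -0.01  0.01]  shift(now axes) [-4.268  9.408 58.315]  shift(after rot) [-3.588  9.435 58.356]
```

View pics/w9.png

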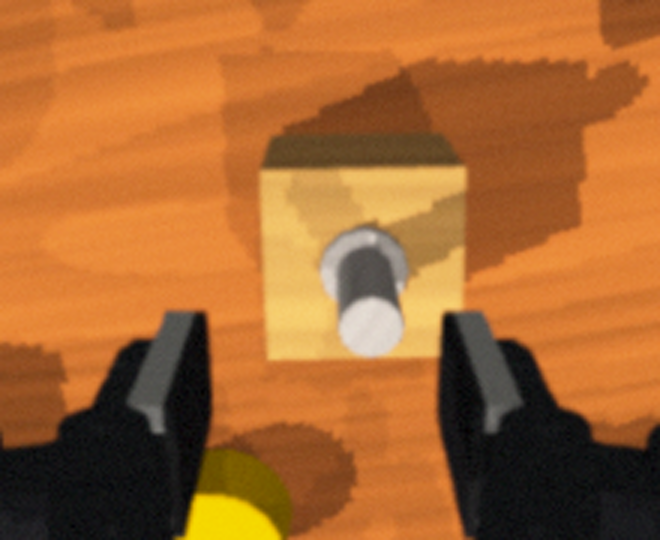

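>>> servo_tool(
  targets="0 -0.01 0.01 -1 4 0 40; 0 0 0 -1 4 0 40; 0 0 0 -1 3 5 40; 0 0 0 0 0 8 40; 0 0 0 0 0 8 40; 0 0 0 0 0 8 40; 0 0 0 0 0 0 40; 0 0 0 0 0 0 40",
)

```text
time: 10.22
tool_pos: [0.6817, -0.1553, 0.0892]
tcp_rot: [3.129, -0.25, 0.019]
wrist_force: [0.4, -0.3, -0.5]
width: 0.47
```

Run:
```python
from h import *
w=cam('wrist');save(w,'w10.png',(150,120,370,300),3)
go([.6765,-.151,.054],-9.07)
```

```text
t 10.27 pos [ 0.681 -0.155  0.089] bin [ 238.491 -358.354   88.818] phi -9.1 w 0.470 F [ 0.725 -0.354 -0.619] q [-0.26   0.412  1.683  0.     1.035  1.471]
 rot [ 0.001 -0.011 -0.001]  shift(now axes) [-5.784 -3.384 34.751]  shift(after rot) [-5.386 -3.352 34.818]
```

View pics/w10.png

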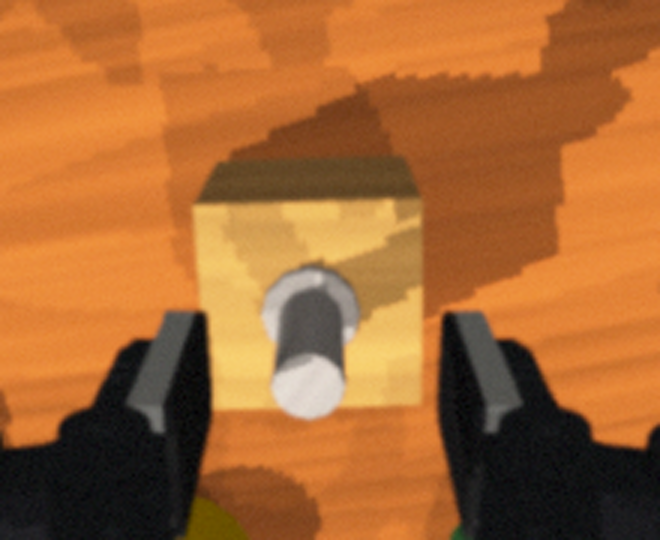

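>>> servo_tool(
  targets="0 -0.011 0 -3 -2.5 2 40; 0 0 0 -3 -1.5 2 40; 0 0 0 0 0 8 40; 0 0 0 0 0 8 40; 0 0 0 0 0 8 40; 0 0 0 0 0 5 40; 0 0 0 0 0 0 40; 0 0 0 0 0 0 40",
)

```text
time: 10.93
tool_pos: [0.675, -0.149, 0.0515]
tcp_rot: [3.131, -0.249, -0.003]
wrist_force: [-0.5, -0.3, 0.4]
width: 0.469
```

Run:
```python
from h import *
w=cam('wrist');save(w,'w11.png',(150,120,370,300),3)
go([.6765,-.151,.054],-9.07)
```

```text
t 10.98 pos [ 0.675 -0.149  0.051] bin [ 231.159 -353.329   51.402] phi -9.1 w 0.465 F [-0.84  -0.616  0.291] q [-0.253  0.446  1.712 -0.001  0.986  1.478]
 rot [ 0.001  0.002 -0.001]  shift(now axes) [ 1.941  1.674 -2.601]  shift(after rot) [ 1.946  1.673 -2.598]
```

View pics/w11.png

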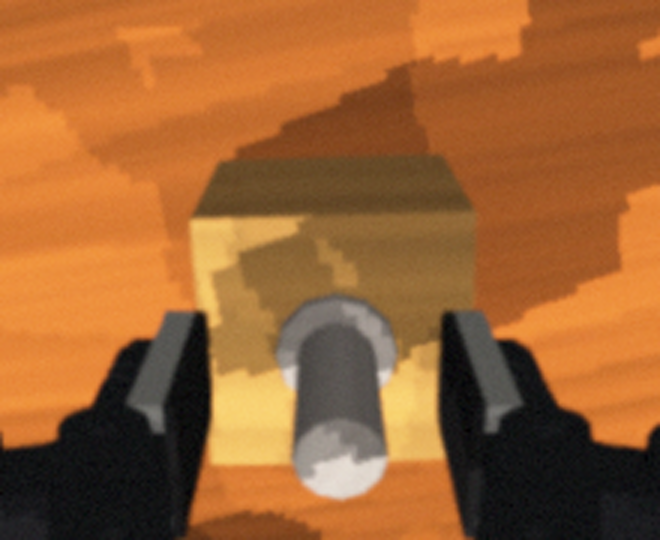

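>>> servo_tool(
  targets="0 0 0 1.5 1.5 -2 40; 0 0 0 0.5 0.5 -2 40; 0 0 0 0 0 0 20; 0 0 0 0 0 0 5; 0 0 0 0 0 0 0; 0 0 0 0 0 0 0; 0 0 0 0 0 0 0; 0 0 0 0 0 0 0",
  newtons=50,
)

```text
time: 11.65
tool_pos: [0.6782, -0.1523, 0.058]
tcp_rot: [3.13, -0.25, 0.002]
wrist_force: [-0.9, 0.2, -0.5]
width: 0.146
```

Run:
```python
from h import *
w=cam('wrist');save(w,'w12.png',(150,120,370,300),3)
go([.6765,-.151,.054],-9.07)
```

```text
t 11.70 pos [ 0.678 -0.152  0.058] bin [ 234.955 -355.941   57.907] phi -9.1 w 0.151 F [ 0.707 -0.179 -1.25 ] q [-0.256  0.443  1.702 -0.001  0.995  1.475]
 rot [ 0.001 -0.001 -0.001]  shift(now axes) [-1.855 -0.942  3.904]  shift(after rot) [-1.85  -0.939  3.907]
```

View pics/w12.png

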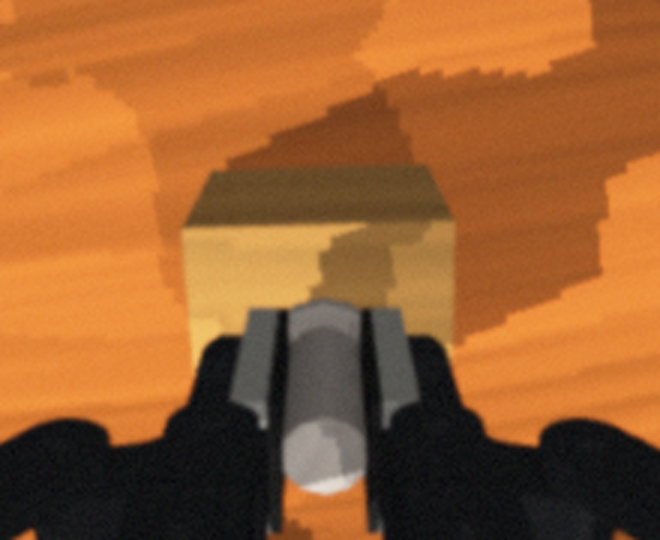

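>>> servo_tool(
  targets="0 0 0 0 0 -10 0; 0 0 0 0 0 -25 0; 0 0 0 0 0 -35 0; 0 0 0 0 0 -35 0; 0 0 0 0 0 -35 0; 0 0 0 -10 -33 -10 0; 0 0 0 -10 -33 0 0; 0 0 0 -10 -33 0 0",
)

```text
time: 12.37
tool_pos: [0.6647, -0.054, 0.2175]
tcp_rot: [3.128, -0.264, 0.004]
wrist_force: [0.2, 0.2, -0.6]
width: 0.144
```

>>> servo_tool(
  targets="0 0 0 -11 -33 0 0; 0 0 0 -11 -33 0 0; 0 0 0 -11 -33 0 0; 0 0 0 -11 -33 0 0; 0 0 0 -11 -33 0 0; 0 0 0 -5 -20 0 0; 0 0 0 0 0 0 0; 0 0 0 0 0 0 0",
)

```text
time: 13.03
tool_pos: [0.6345, 0.1542, 0.228]
tcp_rot: [-3.129, 0.257, -0.023]
wrist_force: [-0.9, -0.9, -0.6]
width: 0.145
```

Run:
```python
from h import *
w=cam('wrist');save(w,'w13.png',(100,120,400,320),2.6)
go(binW((127,-20,190))[0],-9.07)
s=cam('scene');save(s,'s13.png',(270,80,400,190),6)
```

```text
t 13.08 pos [0.635 0.154 0.228] bin [143.703 -60.393 228.101] phi -9.4 w 0.147 F [ 0.675  0.105 -1.434] q [ 0.201  0.215  1.669 -0.002  1.242  1.937]
 rot [-0.004 -0.014 -0.006]  shift(now axes) [-17.5   -40.149  38.001]  shift(after rot) [-16.701 -40.394  38.101]
```

View pics/w13.png

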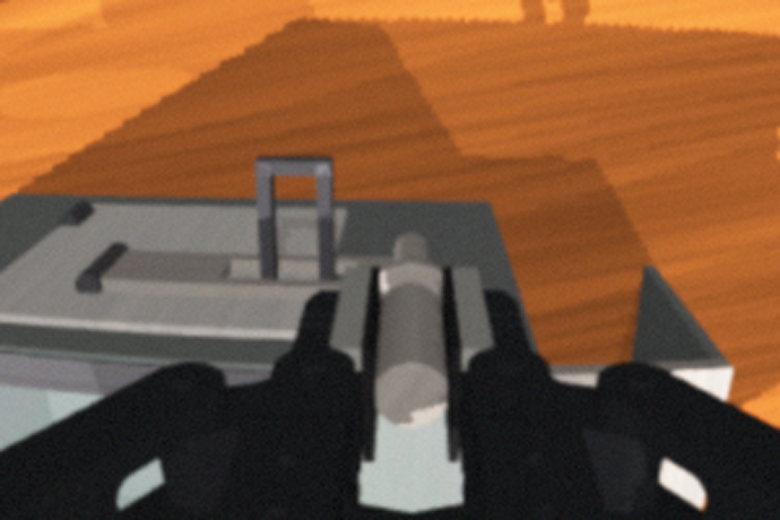

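View pics/s13.png

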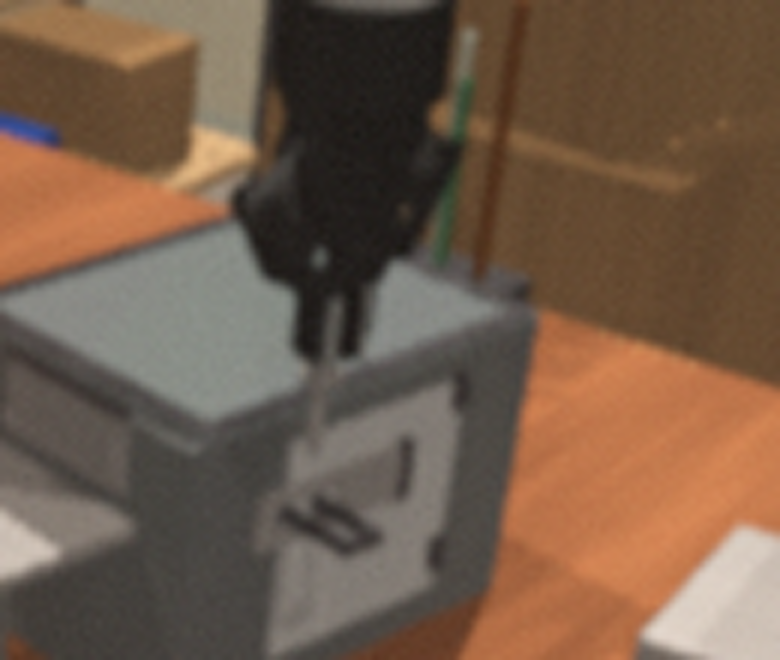

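>>> servo_tool(
  targets="0 -0.014 -0.006 -5 -14 5 0; 0 0 0 -5 -14 10 0; 0 0 0 -5 -12 10 0; 0 0 0 0 0 7 0; 0 0 0 0 0 0 0; 0 0 0 0 0 0 0",
)

```text
time: 13.63
tool_pos: [0.6263, 0.1939, 0.1912]
tcp_rot: [-3.13, 0.259, 0.004]
wrist_force: [0.7, -0.2, -0.6]
width: 0.142
```

Run:
```python
from h import *
w=cam('wrist');save(w,'w14.png',(150,120,370,300),3.5)
go(binW((128,-20,180))[0],-9.07)
print(proj(w,binW([(127,-20,120),(149,-33,120),(149,-7,120)])))
```

```text
t 13.68 pos [0.626 0.194 0.191] bin [128.92  -22.607 190.928] phi -9.5 w 0.144 F [-1.044 -0.763 -0.399] q [0.261 0.255 1.69  0.002 1.199 1.997]
 rot [-0.001  0.003 -0.007]  shift(now axes) [-0.903 -2.594 10.933]  shift(after rot) [-0.92  -2.607 10.928]
[[254.809 201.649]
 [272.164 173.194]
 [236.916 173.437]]
```

View pics/w14.png

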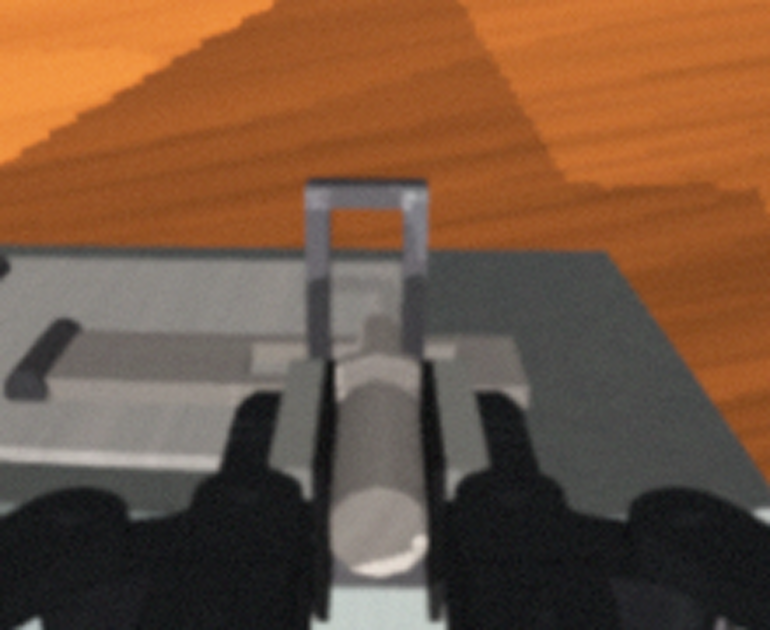

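>>> servo_tool(
  targets="0 0 -0.007 0 -1.5 0 0; 0 0 0 0 -1.5 0 0; 0 0 0 0 -0.5 6 0; 0 0 0 0 0 6 0; 0 0 0 0 0 0 0; 0 0 0 0 0 0 0",
)

```text
time: 14.18
tool_pos: [0.6278, 0.196, 0.1789]
tcp_rot: [-3.131, 0.25, 0.002]
wrist_force: [0.4, -0.1, -0.2]
width: 0.143
```

Run:
```python
from h import *
w=cam('wrist');save(w,'w15.png',(190,150,330,270),5)
go(binW((128.5,-20,132))[0],-9.07)
```

```text
t 14.23 pos [0.628 0.196 0.179] bin [130.148 -20.053 178.761] phi -9.1 w 0.142 F [ 0.199 -0.919 -0.592] q [0.264 0.268 1.698 0.001 1.177 1.994]
 rot [-0.001  0.001 -0.001]  shift(now axes) [-1.58  -0.02  46.764]  shift(after rot) [-1.648 -0.053 46.761]
```

View pics/w15.png

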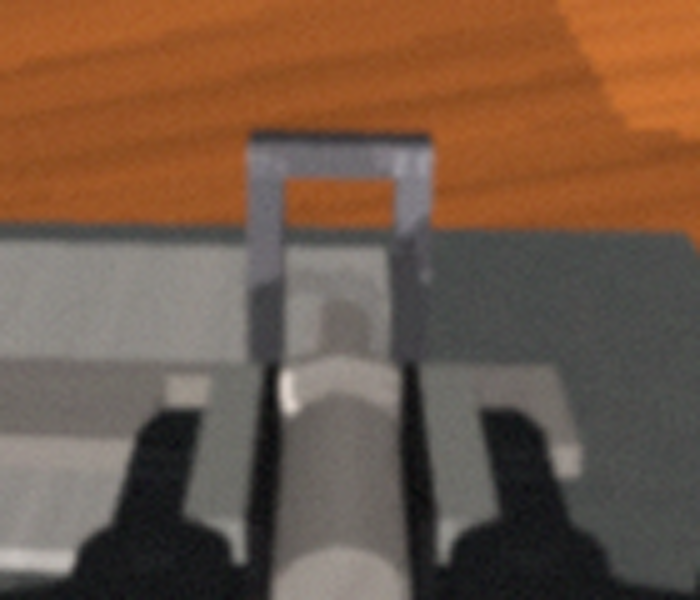

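>>> servo_tool(
  targets="0 0 0 0 -0.4 6 0; 0 0 0 0 0 6 0; 0 0 0 0 0 6 0; 0 0 0 0 0 6 0; 0 0 0 0 0 6 0; 0 0 0 0 0 6 0; 0 0 0 0 0 3 0; 0 0 0 0 0 0 0",
)

```text
time: 14.9
tool_pos: [0.6273, 0.1962, 0.135]
tcp_rot: [-3.131, 0.251, 0.004]
wrist_force: [-0.1, 0.6, -1.1]
width: 0.145
```

Run:
```python
from h import *
w=cam('wrist');save(w,'w16.png',(190,150,330,270),5)
go(binW((128.5,-20,132))[0],-9.07)
s=cam('scene');save(s,'s16.png',(290,100,380,190),7)
```

```text
t 14.95 pos [0.627 0.196 0.135] bin [129.753 -19.921 135.192] phi -9.2 w 0.147 F [-0.708  0.13  -0.887] q [0.265 0.304 1.737 0.001 1.103 1.995]
 rot [-0.     0.002 -0.001]  shift(now axes) [-1.245  0.081  3.195]  shift(after rot) [-1.253  0.079  3.192]
```

View pics/w16.png

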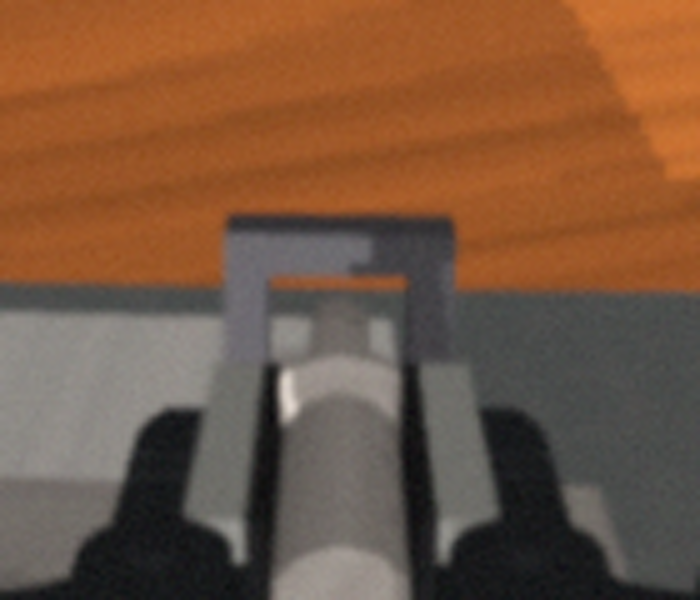

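View pics/s16.png

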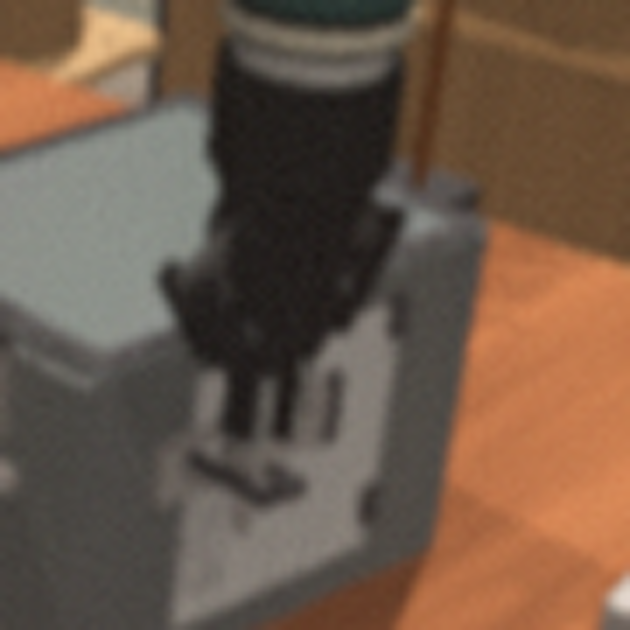

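>>> servo_tool(
  targets="0 0 0 0 0 2 0; 0 0 0 0 0 2 0; 0 0 0 0 0 2 0; 0 0 0 0 0 0 0",
)

```text
time: 15.33
tool_pos: [0.6291, 0.1967, 0.1314]
tcp_rot: [-3.13, 0.25, -0.003]
wrist_force: [-0.5, 1.1, -0.5]
width: 0.144
```

>>> servo_tool(
  targets="0 0 0 0 0 1 0; 0 0 0 0 0 1 0; 0 0 0 0 0 0 0; 0 0 0 0 0 0 30; 0 0 0 0 0 0 30; 0 0 0 0 0 0 30; 0 0 0 0 0 0 30; 0 0 0 0 0 0 30",
)

```text
time: 16.0
tool_pos: [0.63, 0.1969, 0.1312]
tcp_rot: [-3.129, 0.25, -0.007]
wrist_force: [0.2, -0.7, 0.2]
width: 0.35
```

Run:
```python
from h import *
w=cam('wrist');save(w,'w17.png',(190,150,330,270),5)
go(binW((128.5,-20,132))[0],-9.07)
s=cam('scene');save(s,'s17.png',(290,100,380,190),7)
```

```text
t 16.05 pos [0.63  0.197 0.131] bin [132.306 -18.745 131.133] phi -9.1 w 0.352 F [-0.702  0.003  0.007] q [0.265 0.308 1.739 0.001 1.089 1.994]
 rot [-0.003 -0.004 -0.001]  shift(now axes) [-3.801  1.257 -0.888]  shift(after rot) [-3.806  1.255 -0.867]
```

View pics/w17.png

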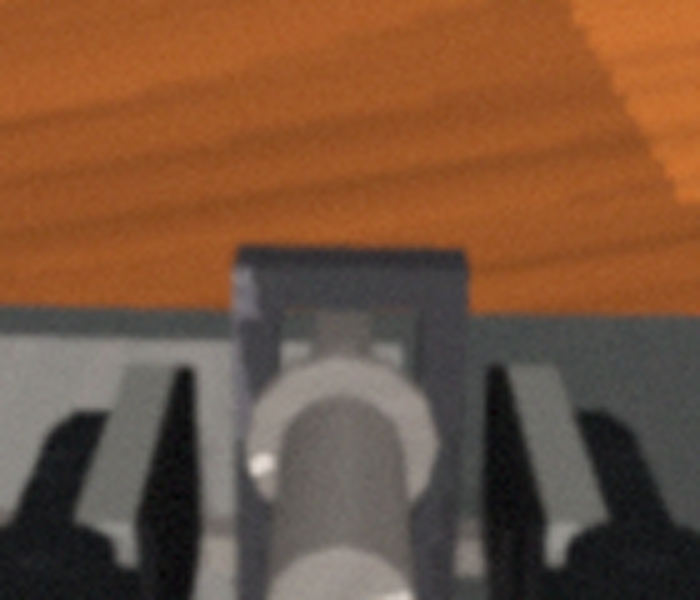

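View pics/s17.png

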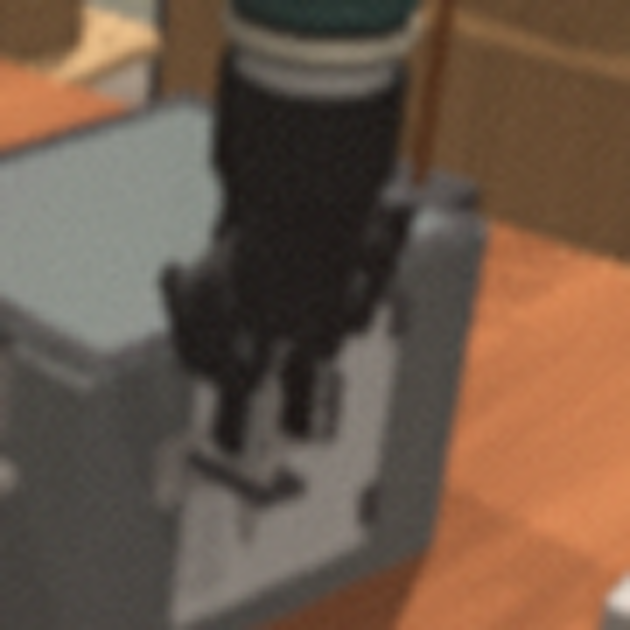

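>>> servo_tool(
  targets="0 0 0 0 0 -10 32; 0 0 0 0 0 -20 32; 0 0 0 0 0 -35 32; 0 0 0 0 0 -35 32; 0 0 0 0 0 0 32; 0 0 0 -4 35 0 65; 0 0 0 -4 40 0 65; 0 0 0 -4 40 0 65",
)

```text
time: 16.77
tool_pos: [0.601, 0.0897, 0.2395]
tcp_rot: [-3.126, 0.234, -0.013]
wrist_force: [-0.2, -0.6, 0.2]
width: 0.759
```

>>> servo_tool(
  targets="0 0 0 -4 40 0 65; 0 0 0 -4 40 0 65; 0 0 0 -4 40 0 65; 0 0 0 -4 40 0 65; 0 0 -0.12 -4 30 0 65; 0 0 -0.12 0 20 0 65; 0 0 -0.12 0 0 0 65; 0 0 -0.12 0 0 0 65",
)

```text
time: 17.43
tool_pos: [0.5487, -0.1319, 0.247]
tcp_rot: [3.091, 0.537, 0.034]
wrist_force: [-0.0, 0.3, -0.0]
width: 0.76
```

>>> servo_tool(
  targets="0 0 -0.12 0 0 0 65; 0 0 -0.12 0 0 0 65; 0 0 -0.12 0 0 0 65; 0 0 -0.12 0 0 0 65; 0 0 -0.12 0 0 0 65; 0 0 -0.12 0 0 0 65; 0 0 -0.12 0 0 0 65; 0 0 -0.12 0 0 0 65",
)

```text
time: 18.1
tool_pos: [0.5494, -0.1352, 0.2544]
tcp_rot: [2.441, 1.943, 0.034]
wrist_force: [0.2, -0.3, 1.0]
width: 0.765
```

Run:
```python
from h import *
w=cam('wrist');save(w,'w18.png')
go([.556,-.196,.15],80.93)
s=cam('scene');save(s,'s18.png',(90,100,380,300),2.7)
```

```text
t 18.15 pos [ 0.55  -0.135  0.255] bin [ 105.264 -359.426  254.595] phi 77.3 w 0.758 F [ 1.331  0.316 -0.453] q [-0.289  0.023  1.834  0.006  1.253 -0.07 ]
 rot [ 0.031 -0.003 -0.063]  shift(now axes) [-58.267  16.359 104.949]  shift(after rot) [-59.016  15.941 104.595]
```

View pics/w18.png

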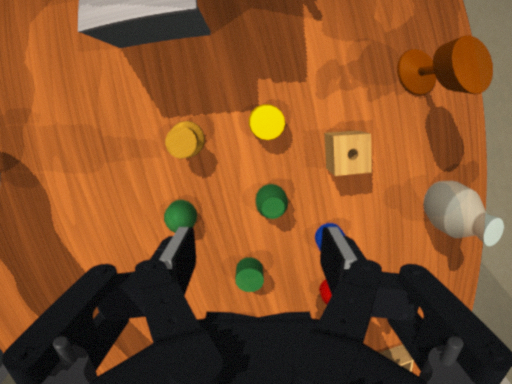

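View pics/s18.png

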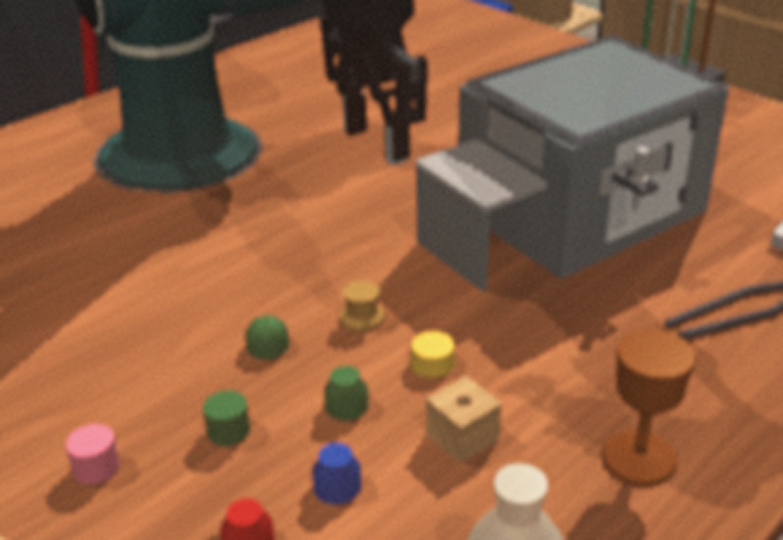

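```bash
cat >> h.py <<'E'
def blobs(c,kind='green',z=.018,amin=40):
    hsv=cv2.cvtColor(np.ascontiguousarray(c['image']),cv2.COLOR_RGB2HSV)
    lo,hi={'green':((50,70,20),(90,255,255)),'yellow':((22,120,60),(34,255,255))}[kind]
    m=cv2.inRange(hsv,lo,hi);m=cv2.morphologyEx(m,cv2.MORPH_OPEN,np.ones((3,3)))
    n,l,st,ce=cv2.connectedComponentsWithStats(m);o=[]
    for i in range(1,n):
        if st[i,4]>=amin: o.append((ce[i],st[i,4],at_z(c,*ce[i],z)))
    return o
E
python3 - <<'E'
from h import *
for n in('wrist','top','scene'):
    c=cam(n);print(n)
    for k in ('green','yellow'):
        for b in blobs(c,k): print(k,b)
E
```

```text
wrist
green (array([271.291, 201.092]), np.int32(784), array([ 0.562, -0.196,  0.018]))
green (array([179.977, 215.442]), np.int32(693), array([ 0.435, -0.187,  0.018]))
green (array([249.711, 274.824]), np.int32(723), array([ 0.507, -0.302,  0.018]))
yellow (array([266.274, 121.736]), np.int32(994), array([ 0.58 , -0.092,  0.018]))
top
green (array([312.709, 158.077]), np.int32(2264), array([ 0.702, -0.181,  0.018]))
green (array([275.592, 181.55 ]), np.int32(169), array([ 0.615, -0.069,  0.018]))
green (array([320.073, 200.521]), np.int32(288), array([ 0.566, -0.213,  0.018]))
green (array([257.601, 299.136]), np.int32(9169), array([ 0.247, -0.045,  0.018]))
green (array([346.479, 221.752]), np.int32(117), array([ 0.506, -0.3  ,  0.018]))
green (array([168.279, 357.135]), np.int32(111), array([0.057, 0.203, 0.018]))
green (array([189.647, 359.662]), np.int32(68), array([0.055, 0.14 , 0.018]))
green (array([206.229, 378.946]), np.int32(279), array([0.006, 0.085, 0.018]))
yellow (array([281.813, 193.777]), np.int32(166), array([ 0.577, -0.092,  0.018]))
yellow (array([490.246, 381.169]), np.int32(65), array([ 0.071, -0.746,  0.018]))
scene
green (array([179.337,  32.109]), np.int32(1347), array([-1.682,  1.43 ,  0.018]))
green (array([214.546,   5.915]), np.int32(284), array([-2.605,  2.679,  0.018]))
green (array([217.735,  34.198]), np.int32(535), array([-1.394,  1.611,  0.018]))
green (array([188.372,  76.767]), np.int32(258), array([-0.641,  0.681,  0.018]))
green (array([135.086,  88.78 ]), np.int32(209), array([-0.675,  0.347,  0.018]))
green (array([173.129, 249.765]), np.int32(85), array([ 0.491, -0.291,  0.018]))
yellow (array([249.653, 227.307]), np.int32(101), array([ 0.572, -0.087,  0.018]))
```

>>> servo_tool(
  targets="0.031 0 -0.063 -15 5 15 65; 0 0 0 -20 6 20 65; 0 0 0 -20 6 30 65; 0 0 0 -8 4 30 65; 0 0 0 0 0 30 65; 0 0 0 0 0 20 65; 0 0 0 0 0 0 65; 0 0 0 0 0 0 65",
)

```text
time: 19.02
tool_pos: [0.5632, -0.2044, 0.1085]
tcp_rot: [2.416, 2.0, 0.011]
wrist_force: [0.9, -0.1, 0.7]
width: 0.764
```

Run:
```python
from h import *
w=cam('wrist');save(w,'w19.png')
b=blobs(w);print(b)
go([.561,-.196,.003],80.93)
```

```text
[(array([253.145, 182.199]), np.int32(2187), array([ 0.563, -0.197,  0.018])), (array([113.947, 200.548]), np.int32(1875), array([ 0.437, -0.19 ,  0.018])), (array([216.271, 293.902]), np.int32(1616), array([ 0.507, -0.298,  0.018]))]
t 19.07 pos [ 0.563 -0.204  0.109] bin [ 129.331 -425.476  108.542] phi 79.3 w 0.758 F [-0.344 -0.09  -1.404] q [-0.392  0.222  1.895  0.004  1.018 -0.207]
 rot [ 0.008 -0.002 -0.029]  shift(now axes) [  7.481  -4.206 105.531]  shift(after rot) [  7.823  -3.184 105.542]
```

View pics/w19.png

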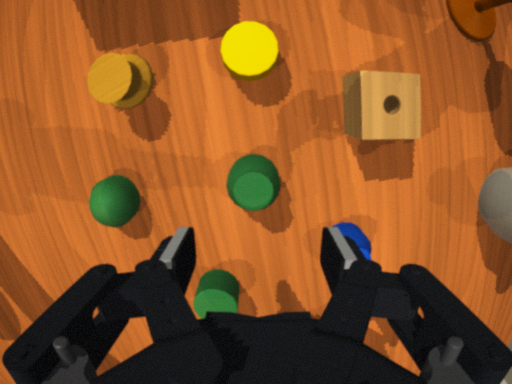

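>>> servo_tool(
  targets="0.008 0 -0.029 3 -1 5 65; 0 0 0 3 -1 15 65; 0 0 0 2 0 20 65; 0 0 0 0 0 20 65; 0 0 0 0 0 15 65; 0 0 0 0 0 10 65; 0 0 0 0 0 0 65; 0 0 0 0 0 0 65",
)

```text
time: 19.73
tool_pos: [0.5754, -0.1972, 0.0364]
tcp_rot: [2.365, 2.036, 0.021]
wrist_force: [0.7, -0.0, 0.1]
width: 0.765
```

Run:
```python
from h import *
w=cam('wrist');save(w,'w20.png')
b=blobs(w,amin=200);print(b)
go([.562,-.197,.003],80.93)
```

```text
[(array([233.691, 227.514]), np.int32(4581), array([ 0.563, -0.197,  0.018])), (array([ 59.908, 236.585]), np.int32(2989), array([ 0.439, -0.188,  0.018]))]
t 19.78 pos [ 0.575 -0.197  0.037] bin [ 140.627 -416.686   36.58 ] phi 81.4 w 0.762 F [-0.222 -0.66  -0.427] q [-0.373  0.313  1.932  0.003  0.872 -0.225]
 rot [0.025 0.003 0.009]  shift(now axes) [ -1.567 -14.175  33.247]  shift(after rot) [ -1.796 -13.336  33.58 ]
```

View pics/w20.png

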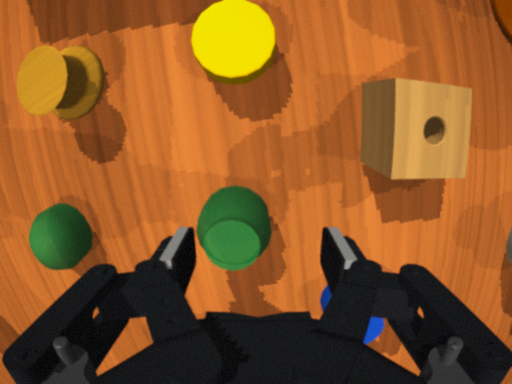

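>>> servo_tool(
  targets="0.025 0 0.009 -1 -7 0 70; 0 0 0 -1 -6 0 70; 0 0 0 0 0 0 70; 0 0 0 0 0 0 70",
)

```text
time: 20.12
tool_pos: [0.5653, -0.1984, 0.0416]
tcp_rot: [2.383, 2.034, 0.002]
wrist_force: [0.2, 0.1, 0.9]
width: 0.82
```

Run:
```python
from h import *
w=cam('wrist')
b=blobs(w,amin=200);print(b)
go([.563,-.197,.003],80.93)
```

```text
[(array([250.855, 219.951]), np.int32(4330), array([ 0.563, -0.197,  0.018])), (array([ 75.522, 231.208]), np.int32(2985), array([ 0.439, -0.189,  0.018]))]
t 20.17 pos [ 0.565 -0.198  0.042] bin [ 130.747 -419.337   41.595] phi 81.0 w 0.818 F [-0.605  0.527  0.27 ] q [-0.377  0.301  1.937 -0.004  0.895 -0.217]
 rot [0.007 0.005 0.001]  shift(now axes) [ 1.207 -2.75  38.57 ]  shift(after rot) [ 1.012 -2.468 38.595]
```

>>> servo_tool(
  targets="0.007 0.005 0 0.5 -1.2 4 70; 0 0 0 0.5 -1.2 8 70; 0 0 0 0 0 8 70; 0 0 0 0 0 8 70; 0 0 0 0 0 6 70; 0 0 0 0 0 3 70; 0 0 0 0 0 0 70; 0 0 0 0 0 0 70",
)

```text
time: 20.83
tool_pos: [0.5623, -0.1967, -0.0004]
tcp_rot: [-2.388, -2.039, -0.0]
wrist_force: [0.8, -0.2, -0.0]
width: 0.815
```

Run:
```python
from h import *
w=cam('wrist');save(w,'w21.png')
b=blobs(w,amin=200);print(b)
go([.563,-.197,.003],80.93)
```

```text
[(array([255.94 , 256.076]), np.int32(7495), array([ 0.562, -0.197,  0.018])), (array([ 47.538, 258.576]), np.int32(3979), array([ 0.44 , -0.187,  0.018]))]
t 20.88 pos [ 0.562 -0.197 -0.   ] bin [ 127.365 -418.073   -0.379] phi 81.0 w 0.817 F [-0.153  1.386 -0.412] q [-0.379  0.358  1.956  0.001  0.829 -0.222]
 rot [-0.001 -0.001  0.001]  shift(now axes) [-0.248  0.909 -3.381]  shift(after rot) [-0.251  0.914 -3.379]
```

View pics/w21.png

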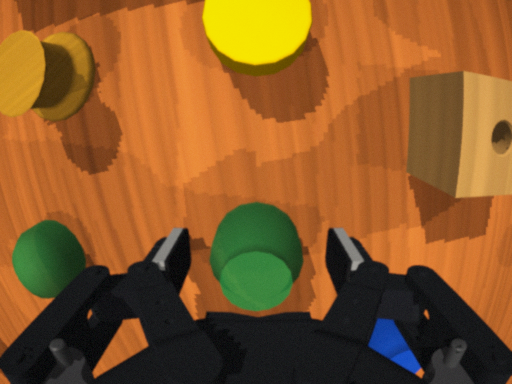

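>>> servo_tool(
  targets="0 0 0 0 0.5 0 45; 0 0 0 0 0 0 30; 0 0 0 0 0 0 30; 0 0 0 0 0 0 30; 0 0 0 0 0 0 30; 0 0 0 0 0 0 30",
  newtons=35,
)

```text
time: 21.38
tool_pos: [0.5639, -0.1971, 0.001]
tcp_rot: [2.389, 2.04, 0.002]
wrist_force: [-0.3, -0.4, -1.5]
width: 0.502
```

>>> servo_tool(
  targets="0 0 0 0 0 -5 30; 0 0 0 0 0 -10 30; 0 0 0 0 0 -10 30; 0 0 0 0 0 -10 30; 0 0 0 0 0 0 30",
)

```text
time: 21.8
tool_pos: [0.5633, -0.197, 0.0392]
tcp_rot: [-2.389, -2.04, -0.001]
wrist_force: [1.0, 0.5, -1.1]
width: 0.502
```

Run:
```python
from h import *
w=cam('wrist');save(w,'w22.png')
s=cam('scene');save(s,'s22.png',(140,150,340,280),4)
go([.563,-.197,.003],80.93)
```

```text
t 21.90 pos [ 0.562 -0.197  0.038] bin [ 127.655 -417.975   37.58 ] phi 81.0 w 0.498 F [ 0.14  -0.136 -2.107] q [-0.378  0.307  1.939  0.001  0.898 -0.222]
 rot [-0.002 -0.001  0.001]  shift(now axes) [-0.392  0.682 34.578]  shift(after rot) [-0.35   0.624 34.58 ]
```

View pics/w22.png

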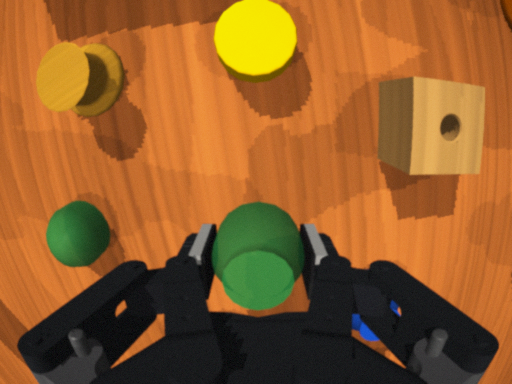

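View pics/s22.png

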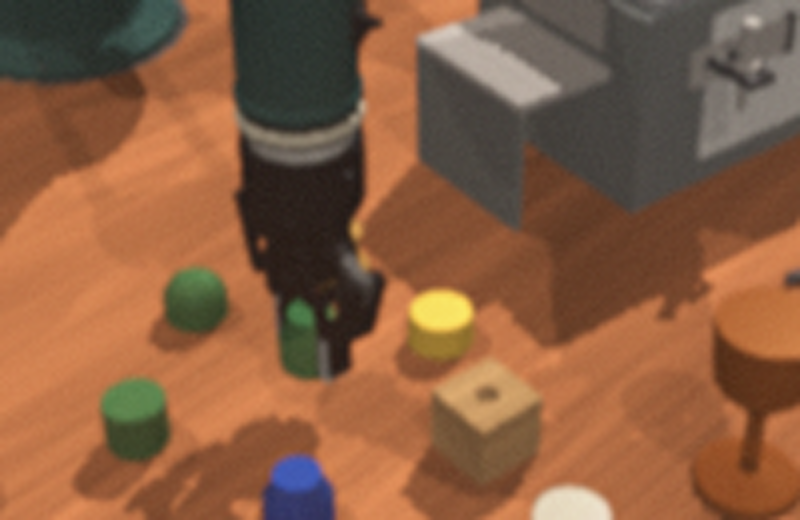

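>>> servo_tool(
  targets="0 0 0 0 0 -20 30; 0 0 0 0 0 -35 30; 0 0 0 10 -5 -38 30; 0 0 0 20 -12 -30 30; 0 0 0 35 -18 -10 30; 0 0 0 37 -18 0 30; 0 0 0 37 -18 0 30; 0 0 0 37 -18 0 30",
)

```text
time: 22.57
tool_pos: [0.5019, -0.0092, 0.1761]
tcp_rot: [-2.4, -2.023, -0.001]
wrist_force: [1.0, 1.7, -1.0]
width: 0.503
```

>>> servo_tool(
  targets="0 0 0 34 -16 0 30; 0 0 0 30 -14 0 30; 0 0 0 15 -5 0 30; 0 0 0 0 0 0 30; 0 0 0 0 0 0 30",
)

```text
time: 22.98
tool_pos: [0.4744, 0.0849, 0.176]
tcp_rot: [-2.39, -2.031, -0.002]
wrist_force: [0.0, 0.2, -0.8]
width: 0.499
```

Run:
```python
from h import *
w=cam('wrist');save(w,'w23.png')
go(binW((0,-150,116))[0],80.93)
s=cam('scene');save(s,'s23.png',(200,90,360,210),5)
```

```text
t 23.03 pos [0.475 0.085 0.176] bin [  -3.507 -154.241  175.911] phi 80.6 w 0.498 F [-0.407 -0.219 -1.398] q [ 0.12  -0.061  2.066  0.006  1.139  0.281]
 rot [-0.004 -0.005 -0.005]  shift(now axes) [ 3.959  3.698 59.919]  shift(after rot) [ 4.241  3.508 59.911]
```

View pics/w23.png

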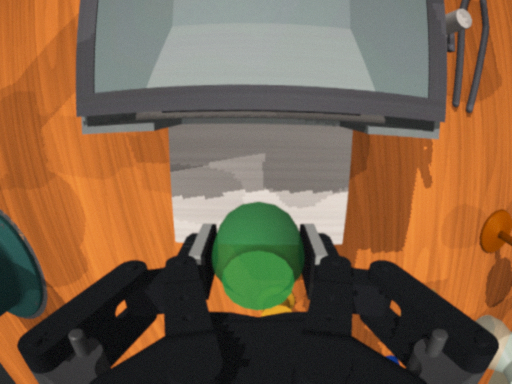

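View pics/s23.png

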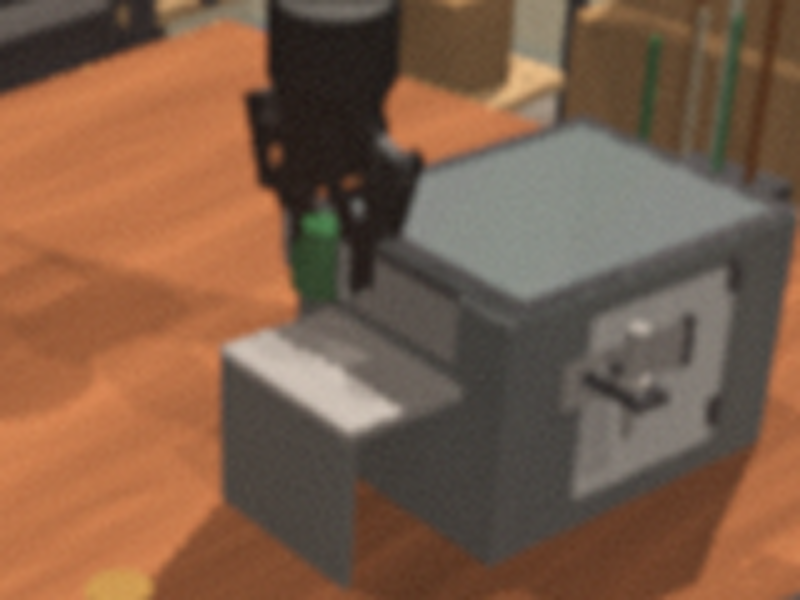

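>>> servo_tool(
  targets="0 -0.005 -0.005 3 2 5 30; 0 0 0 3 2 10 30; 0 0 0 3 0 14 30; 0 0 0 0 0 14 30; 0 0 0 0 0 10 30; 0 0 0 0 0 4 30; 0 0 0 0 0 0 30; 0 0 0 0 0 0 30",
)

```text
time: 23.75
tool_pos: [0.4849, 0.087, 0.1152]
tcp_rot: [-2.401, -2.023, 0.003]
wrist_force: [-1.0, -0.2, 1.9]
width: 0.497
```

Run:
```python
from h import *
go(binW((0,-148,116))[0],80.93)
```

```text
t 23.75 pos [0.485 0.087 0.115] bin [   6.378 -150.162  115.206] phi 80.2 w 0.497 F [-1.001 -0.229  1.927] q [0.127 0.026 2.103 0.    1.016 0.297]
 rot [-0.002  0.001 -0.012]  shift(now axes) [ 2.085 -6.405 -0.78 ]  shift(after rot) [ 2.162 -6.377 -0.794]
```

>>> servo_tool(
  targets="0 0 0 0 0 0 65; 0 0 0 0 0 0 65; 0 0 0 0 0 0 65; 0 0 0 0 0 -4 65; 0 0 -0.012 -10 0 0 65; 0 0 0 -20 0 0 65; 0 0 0 -15 0 0 65; 0 0 0 0 0 0 65",
)

```text
time: 24.42
tool_pos: [0.4796, 0.0406, 0.1205]
tcp_rot: [2.388, 2.04, -0.0]
wrist_force: [0.3, -0.5, 0.2]
width: 0.758
```

Run:
```python
from h import *
w=cam('wrist');save(w,'w24.png')
go(binW((6,-190,119))[0],80.93)
```

```text
t 24.47 pos [0.48  0.041 0.121] bin [   8.673 -195.954  120.607] phi 81.0 w 0.763 F [-0.464 -0.318 -0.397] q [ 0.034 -0.004  2.122  0.     1.023  0.192]
 rot [ 0.001 -0.     0.001]  shift(now axes) [ 5.955 -2.67   1.606]  shift(after rot) [ 5.954 -2.673  1.607]
```

View pics/w24.png

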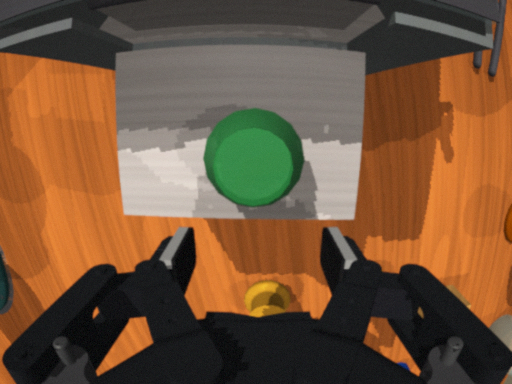

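>>> servo_tool(
  targets="0 0 0 0 -2 1 20; 0 0 0 0 -1 0 0; 0 0 0 0 0 0 0; 0 0 0 0 0 0 0; 0 0 0 6 0 0 0; 0 0 0 10 0 0 0; 0 0 0 12 0 0 0; 0 0 0 12 0 0 0",
)

```text
time: 25.13
tool_pos: [0.4837, 0.0851, 0.12]
tcp_rot: [2.391, 2.037, 0.002]
wrist_force: [0.2, 0.2, -0.1]
width: -0.004
```

Run:
```python
from h import *
w=cam('wrist');save(w,'w25.png')
go(binW((6,-103,119))[0],80.93)
```

```text
t 25.18 pos [0.484 0.087 0.12 ] bin [   5.668 -150.291  120.203] phi 80.9 w 0.001 F [ 1.135  1.939 -0.133] q [0.126 0.015 2.103 0.002 1.021 0.284]
 rot [ 0.002 -0.002 -0.001]  shift(now axes) [47.288  0.304  1.32 ]  shift(after rot) [47.291  0.335  1.203]
```

View pics/w25.png

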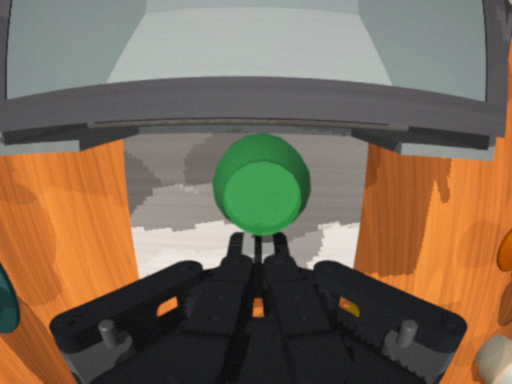

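>>> servo_tool(
  targets="0 0 0 8 0 0 0; 0 0 0 9 0 0 0; 0 0 0 9 0 0 0; 0 0 0 9 0 0 0; 0 0 0 6 0 0 0; 0 0 0 3 0 0 0; 0 0 0 0 0 0 0; 0 0 0 0 0 0 0",
)

```text
time: 25.85
tool_pos: [0.4913, 0.1354, 0.1199]
tcp_rot: [2.385, 2.042, -0.001]
wrist_force: [-0.4, -3.0, 1.9]
width: -0.001
```

Run:
```python
from h import *
w=cam('wrist');save(w,'w26.png')
go(binW((6,-103,119))[0],80.93)
s=cam('scene');save(s,'s26.png',(200,90,360,210),5)
```

```text
t 25.90 pos [0.491 0.135 0.12 ] bin [   5.08  -101.374  119.974] phi 81.1 w -0.000 F [ 0.263 -2.279 -0.268] q [ 0.221  0.051  2.067 -0.002  1.024  0.377]
 rot [0.001 0.001 0.004]  shift(now axes) [-1.628  0.913  0.977]  shift(after rot) [-1.626  0.92   0.974]
```

View pics/w26.png

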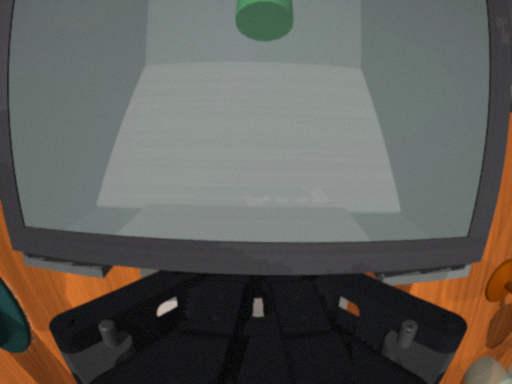

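View pics/s26.png

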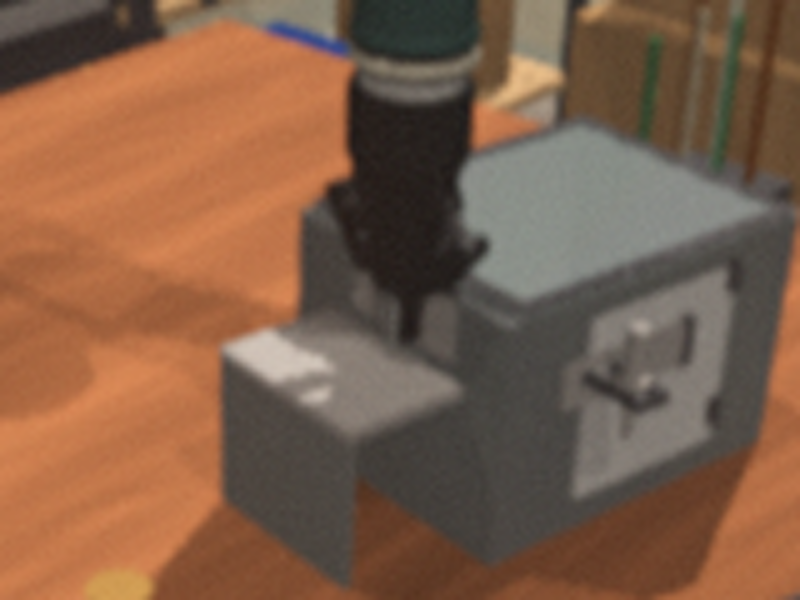

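>>> servo_tool(
  targets="0 0 0 -15 0 0 0; 0 0 0 -25 0 -10 0; 0 0 0 -38 0 -20 70; 0 0 0 -41 0 -10 70; 0 0 0 -41 0 0 70; 0 0 0 -41 0 0 70; 0 0 0 -41 0 0 70; 0 0 0 -41 0 0 70",
)

```text
time: 26.62
tool_pos: [0.449, -0.1455, 0.1619]
tcp_rot: [2.376, 2.052, 0.018]
wrist_force: [0.4, -0.8, 0.4]
width: 0.814
```

>>> servo_tool(
  targets="0 0 0 -35 0 0 70; 0 0 0 -10 0 10 70; 0 0 0 0 0 20 70; 0 0 0 0 0 20 70; 0 0 0 0 0 0 70; 0 0 0 0 0 0 70",
)

```text
time: 27.12
tool_pos: [0.443, -0.2029, 0.1137]
tcp_rot: [2.386, 2.026, 0.027]
wrist_force: [1.0, 0.1, -0.2]
width: 0.818
```

Run:
```python
from h import *
w=cam('wrist');save(w,'w27.png')
print(blobs(w,amin=100,z=.016),blobs(w,'yellow'))
go([.437,-.189,.06],80.93)
```

```text
[(array([239.582, 176.527]), np.int32(2201), array([ 0.433, -0.19 ,  0.016])), (array([324.768, 278.637]), np.int32(612), array([ 0.496, -0.304,  0.016]))] [(array([387.989,  41.12 ]), np.int32(2246), array([ 0.577, -0.093,  0.018]))]
t 27.17 pos [ 0.443 -0.203  0.113] bin [  10.307 -442.799  113.481] phi 80.7 w 0.817 F [-0.044  0.965 -0.494] q [-0.489  0.003  2.129  0.014  0.993 -0.334]
 rot [ 0.019 -0.006 -0.004]  shift(now axes) [12.157 -8.799 53.393]  shift(after rot) [12.506 -7.713 53.481]
```

View pics/w27.png

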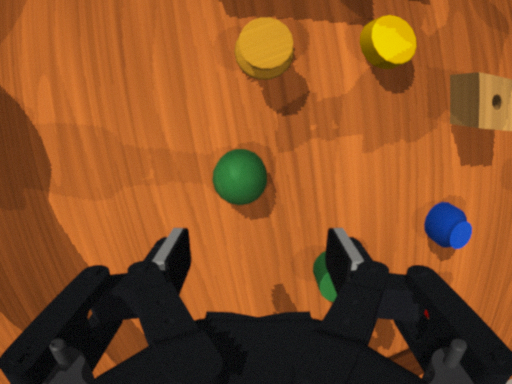

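>>> servo_tool(
  targets="0.019 0 -0.004 5 -5 5 70; 0 0 0 5 -4 10 70; 0 0 0 3 -1 15 70; 0 0 0 0 0 15 70; 0 0 0 0 0 10 70; 0 0 0 0 0 0 70; 0 0 0 0 0 0 70",
)

```text
time: 27.75
tool_pos: [0.4378, -0.1839, 0.0597]
tcp_rot: [2.384, 2.044, 0.012]
wrist_force: [-0.4, -0.5, 0.5]
width: 0.819
```

Run:
```python
from h import *
w=cam('wrist');save(w,'w28.png')
b=blobs(w,amin=100,z=.016);print(b)
go(b[0][2]*[1,1,0]+[0,0,-.002],80.93)
```

```text
[(array([249.693, 218.866]), np.int32(3434), array([ 0.433, -0.189,  0.016])), (array([376.815, 334.144]), np.int32(368), array([ 0.527, -0.32 ,  0.016]))]
t 27.80 pos [ 0.438 -0.184  0.06 ] bin [   2.475 -425.162   59.746] phi 81.2 w 0.821 F [ 1.089  0.299 -0.065] q [-0.455  0.062  2.185  0.008  0.891 -0.307]
 rot [ 0.006 -0.005  0.005]  shift(now axes) [-6.09  -4.332 61.692]  shift(after rot) [-5.803 -3.938 61.746]
```

View pics/w28.png

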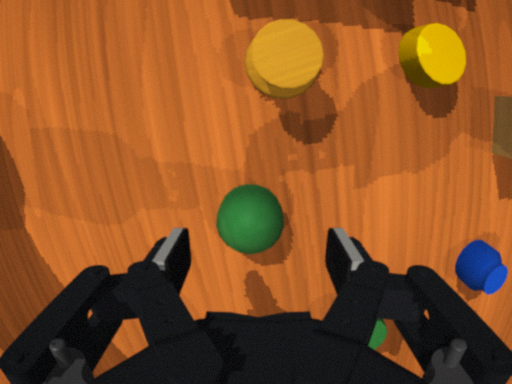

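>>> servo_tool(
  targets="0.006 -0.005 0.005 -3 -2 4 70; 0 0 0 -2.5 -2 9 70; 0 0 0 -0.5 0 11 70; 0 0 0 0 0 11 70; 0 0 0 0 0 10 70; 0 0 0 0 0 7 70; 0 0 0 0 0 3 70; 0 0 0 0 0 0 70",
)

```text
time: 28.47
tool_pos: [0.4345, -0.1915, 0.0018]
tcp_rot: [2.388, 2.034, 0.002]
wrist_force: [0.1, -0.9, 0.2]
width: 0.819
```

Run:
```python
from h import *
w=cam('wrist');save(w,'w29.png')
b=blobs(w,amin=100,z=.016);print(b[0])
go(b[0][2]*[1,1,0]+[0,0,-.001],80.93)
```

```text
(array([251.446, 246.626]), np.int32(6860), array([ 0.433, -0.188,  0.016]))
t 28.52 pos [ 0.435 -0.191  0.002] bin [   0.514 -433.11     1.988] phi 80.8 w 0.819 F [-0.032  1.35  -0.833] q [-0.467  0.156  2.216 -0.001  0.764 -0.306]
 rot [ 0.004  0.002 -0.001]  shift(now axes) [ 2.667 -2.085  2.973]  shift(after rot) [ 2.663 -2.068  2.988]
```

View pics/w29.png

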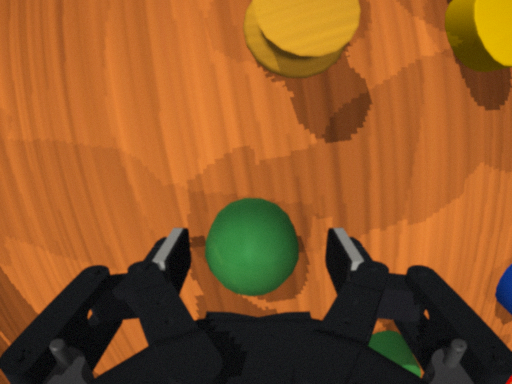

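>>> servo_tool(
  targets="0 0 0 1.5 -1 1.5 65; 0 0 0 1 -1 1.5 60; 0 0 0 0 0 0 30; 0 0 0 0 0 0 30; 0 0 0 0 0 0 30; 0 0 0 0 0 0 30; 0 0 0 0 0 0 30; 0 0 0 0 0 0 30",
)

```text
time: 29.18
tool_pos: [0.4344, -0.189, 0.0006]
tcp_rot: [2.385, 2.032, 0.004]
wrist_force: [-0.1, -0.6, -1.1]
width: 0.517
```

>>> servo_tool(
  targets="0 0 0 0 0 -5 30; 0 0 0 0 0 -10 30; 0 0 0 0 0 -10 30; 0 0 0 0 0 -10 30; 0 0 0 0 0 0 30",
)

```text
time: 29.6
tool_pos: [0.4338, -0.1887, 0.0389]
tcp_rot: [2.386, 2.033, 0.003]
wrist_force: [0.4, 0.1, -0.9]
width: 0.518
```

Run:
```python
from h import *
w=cam('wrist');save(w,'w30.png')
s=cam('scene');save(s,'s30.png',(140,150,340,280),4)
go([.563,-.197,.003],80.93)
```

```text
t 29.70 pos [ 0.433 -0.188  0.037] bin [  -1.518 -430.218   37.457] phi 80.9 w 0.523 F [-0.141 -0.555 -1.929] q [-0.462  0.091  2.205 -0.001  0.84  -0.302]
 rot [ 0.005  0.003 -0.001]  shift(now axes) [ 12.136 129.593  35.132]  shift(after rot) [ 11.887 129.797  34.457]
```

View pics/w30.png

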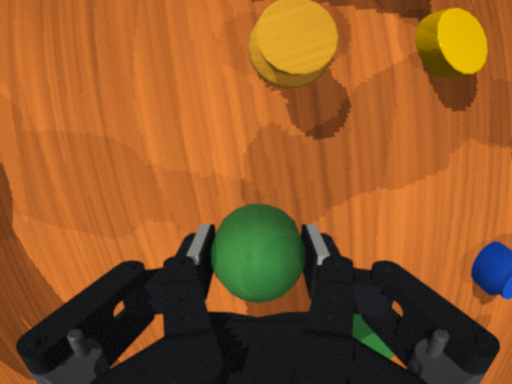

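View pics/s30.png

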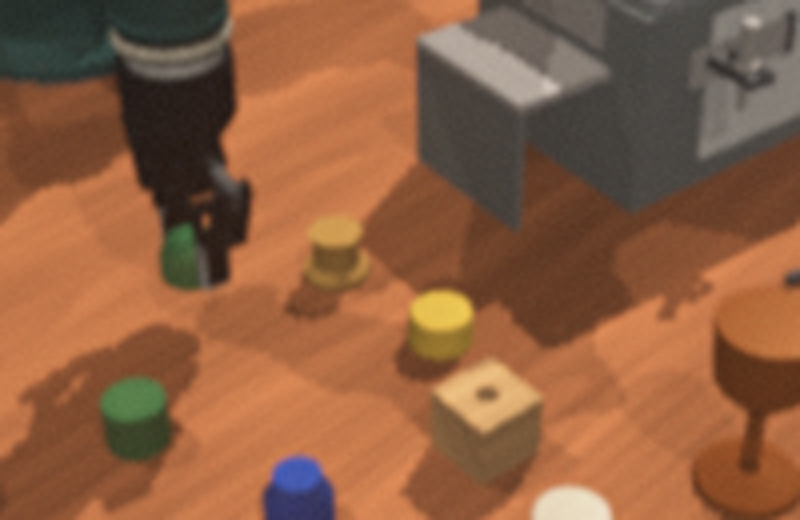

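>>> servo_tool(
  targets="0 0 0 0 0 -20 30; 0 0 0 0 0 -35 30; 0 0 0 0 0 -38 30; 0 0 0 10 0 -35 30; 0 0 0 30 0 -15 30; 0 0 0 40 0 0 30; 0 0 0 40 0 0 30; 0 0 0 40 0 0 30",
)

```text
time: 30.37
tool_pos: [0.4564, -0.0297, 0.186]
tcp_rot: [2.402, 2.019, 0.002]
wrist_force: [1.1, 0.5, -1.3]
width: 0.517
```

>>> servo_tool(
  targets="0 0 0 40 0 0 30; 0 0 0 38 0 0 30; 0 0 0 25 0 0 30; 0 0 0 10 0 0 30; 0 0 0 0 0 0 30; 0 0 0 0 0 0 30",
)

```text
time: 30.87
tool_pos: [0.4751, 0.0945, 0.1854]
tcp_rot: [2.394, 2.03, 0.005]
wrist_force: [-0.4, -0.2, -1.5]
width: 0.523
```

Run:
```python
from h import *
w=cam('wrist');save(w,'w31.png')
go(binW((0,-150,116))[0],80.93)
```

```text
t 30.92 pos [0.475 0.094 0.185] bin [  -4.558 -144.68   185.32 ] phi 80.5 w 0.520 F [-0.989  0.385 -1.371] q [ 0.144 -0.069  2.055  0.     1.152  0.309]
 rot [ 0.004 -0.001 -0.007]  shift(now axes) [-5.382  4.336 69.33 ]  shift(after rot) [-5.321  4.558 69.32 ]
```

View pics/w31.png

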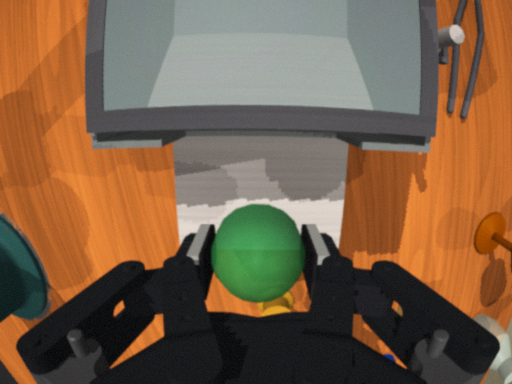

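>>> servo_tool(
  targets="0.004 0 -0.007 -2 1 5 30; 0 0 0 -2 0 12 30; 0 0 0 0 0 15 30; 0 0 0 0 0 15 30; 0 0 0 0 0 11 30; 0 0 0 0 0 6 30; 0 0 0 0 0 3 30; 0 0 0 0 0 0 30",
)

```text
time: 31.58
tool_pos: [0.4754, 0.0813, 0.115]
tcp_rot: [-2.401, -2.023, -0.001]
wrist_force: [0.3, -0.2, -0.2]
width: 0.519
```

Run:
```python
from h import *
go(binW((0,-150,116))[0],80.93)
```

```text
t 31.58 pos [0.475 0.081 0.115] bin [  -2.144 -157.308  114.983] phi 80.2 w 0.519 F [ 0.33  -0.182 -0.241] q [0.117 0.004 2.125 0.002 1.013 0.286]
 rot [-0.001 -0.001 -0.012]  shift(now axes) [ 7.335  2.055 -1.008]  shift(after rot) [ 7.308  2.144 -1.017]
```

>>> servo_tool(
  targets="0 0 0 0 0 0 65; 0 0 0 0 0 0 68; 0 0 0 0 0 0 68; 0 0 0 0 0 -4 68; 0 0 -0.012 -10 0 0 68; 0 0 0 -20 0 0 68; 0 0 0 -15 0 0 68; 0 0 0 0 0 0 68",
)

```text
time: 32.25
tool_pos: [0.4686, 0.0334, 0.1196]
tcp_rot: [2.391, 2.038, 0.002]
wrist_force: [-0.2, -0.0, 0.5]
width: 0.794
```

Run:
```python
from h import *
w=cam('wrist');save(w,'w32.png')
b=blobs(w,amin=200,z=.131);print(b[0],wbin(b[0][2]))
go(binW((0,-190,119))[0],80.93)
```

```text
(array([255.778, 156.179]), np.int32(7849), array([0.476, 0.079, 0.131])) [[  -1.122 -159.831  131.   ]]
t 32.30 pos [0.469 0.034 0.12 ] bin [  -1.089 -204.876  119.709] phi 80.9 w 0.798 F [ 0.243 -0.777 -0.017] q [ 0.019 -0.027  2.146  0.002  1.021  0.177]
 rot [ 0.001 -0.002 -0.001]  shift(now axes) [14.876  1.072  0.738]  shift(after rot) [14.876  1.09   0.709]
```

View pics/w32.png

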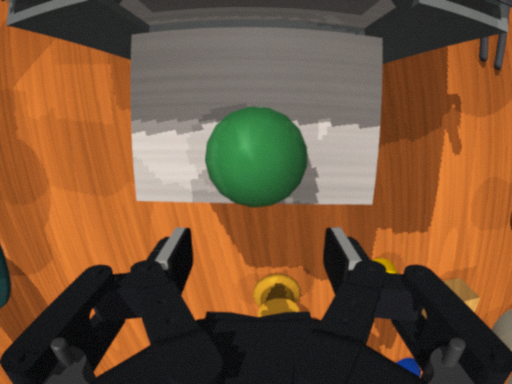

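>>> servo_tool(
  targets="0 0 0 0 0 0 20; 0 0 0 0 0 0 0; 0 0 0 0 0 0 0; 0 0 0 4 0 0 0; 0 0 0 8 0 0 0; 0 0 0 12 0 0 0; 0 0 0 12 0 0 0; 0 0 0 12 0 0 0",
)

```text
time: 32.97
tool_pos: [0.4771, 0.0857, 0.12]
tcp_rot: [-2.393, -2.036, -0.004]
wrist_force: [-0.2, -0.1, -0.7]
width: 0.0
```

>>> servo_tool(
  targets="0 0 0 10 0 0 0; 0 0 0 10 0 0 0; 0 0 0 10 0 0 0; 0 0 0 9 0 0 0; 0 0 0 8 0 0 0; 0 0 0 0 0 0 0",
)

```text
time: 33.47
tool_pos: [0.4848, 0.1367, 0.1202]
tcp_rot: [2.385, 2.039, -0.006]
wrist_force: [-2.5, -7.4, 2.2]
width: 0.002
```

Run:
```python
from h import *
w=cam('wrist');save(w,'w33.png')
go(binW((0,-102,119))[0],80.93)
```

```text
t 33.52 pos [0.485 0.137 0.12 ] bin [  -1.711 -101.164  120.129] phi 81.1 w 0.002 F [-0.847 -6.447  1.712] q [ 0.229  0.04   2.077 -0.005  1.025  0.387]
 rot [0.    0.005 0.002]  shift(now axes) [-0.835  1.708  1.133]  shift(after rot) [-0.836  1.711  1.129]
```

View pics/w33.png

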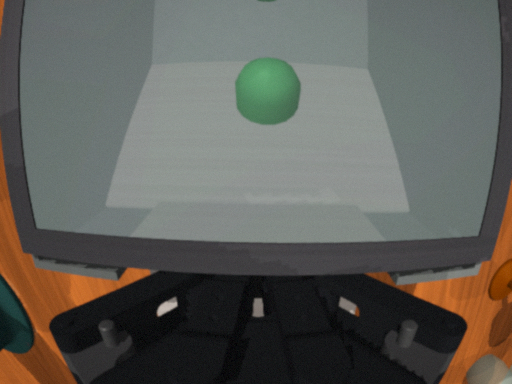

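>>> servo_tool(
  targets="0 0 0 -15 0 0 0; 0 0 0 -25 0 -10 0; 0 0 0 -36 8 -15 70; 0 0 0 -39 10 -10 70; 0 0 0 -39 10 0 70; 0 0 0 -39 10 0 70; 0 0 0 -39 10 0 70; 0 0 0 -39 10 0 70",
)

```text
time: 34.18
tool_pos: [0.5031, -0.1376, 0.1569]
tcp_rot: [2.374, 2.056, 0.006]
wrist_force: [0.3, 0.3, -0.5]
width: 0.816
```

>>> servo_tool(
  targets="0 0 0 -39 10 0 70; 0 0 0 -39 10 0 70; 0 0 0 -39 6 0 70; 0 0 0 -25 0 10 70; 0 0 0 -5 0 15 70; 0 0 0 0 0 15 70; 0 0 0 0 0 0 70; 0 0 0 0 0 0 70",
)

```text
time: 34.85
tool_pos: [0.514, -0.3024, 0.1168]
tcp_rot: [2.381, 2.035, 0.018]
wrist_force: [-0.5, 0.7, 0.2]
width: 0.818
```

Run:
```python
from h import *
w=cam('wrist');save(w,'w34.png')
b=blobs(w,amin=100);print(b,blobs(w,'yellow'))
go(b[0][2]*[1,1,0]+[0,0,-.001],80.93)
s=cam('scene');save(s,'s34.png',(90,100,380,300),2.7)
```

```text
[(array([245.787, 188.984]), np.int32(2176), array([ 0.506, -0.302,  0.018]))] []
t 34.90 pos [ 0.514 -0.302  0.117] bin [  96.107 -529.721  116.58 ] phi 81.1 w 0.818 F [-0.646 -0.515  0.277] q [-0.578  0.205  1.899  0.009  1.026 -0.427]
 rot [ 0.014 -0.003  0.003]  shift(now axes) [ -1.329  -8.853 117.465]  shift(after rot) [ -1.042  -7.203 117.58 ]
```

View pics/w34.png

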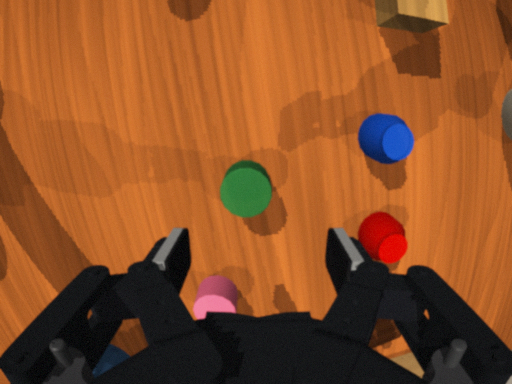

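View pics/s34.png

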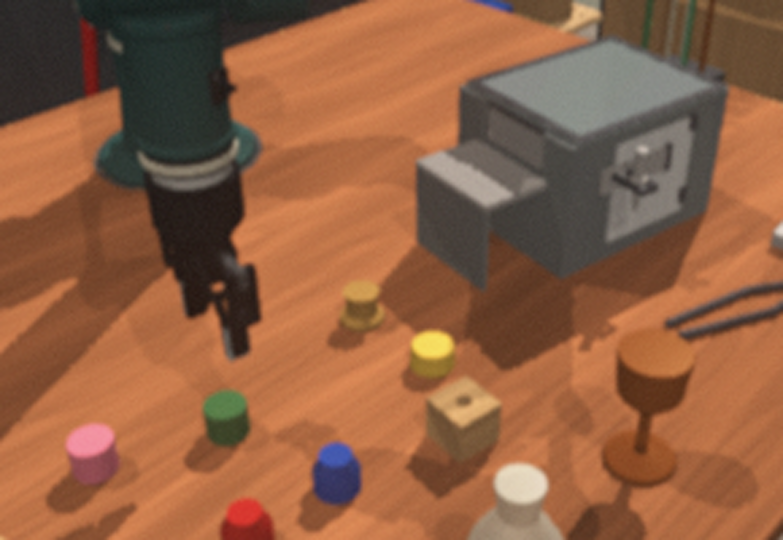

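>>> servo_tool(
  targets="0.014 0 0.003 -1 -4 5 70; 0 0 0 0 -4 10 70; 0 0 0 0 0 15 70; 0 0 0 0 0 15 70; 0 0 0 0 0 12 70; 0 0 0 0 0 5 70; 0 0 0 0 0 0 70; 0 0 0 0 0 0 70",
)

```text
time: 35.62
tool_pos: [0.5082, -0.2984, 0.0552]
tcp_rot: [2.381, 2.043, 0.006]
wrist_force: [-0.1, 0.4, 0.8]
width: 0.816
```

Run:
```python
from h import *
w=cam('wrist');save(w,'w35.png')
b=blobs(w,amin=100);print(b)
go(b[0][2]*[1,1,0]+[0,0,0],80.93)
```

```text
[(array([254.014, 219.637]), np.int32(3944), array([ 0.506, -0.302,  0.018]))]
t 35.67 pos [ 0.508 -0.298  0.055] bin [  90.209 -527.162   55.306] phi 81.2 w 0.824 F [-0.741  0.874  0.236] q [-0.575  0.269  1.949  0.003  0.919 -0.424]
 rot [0.006 0.    0.006]  shift(now axes) [-3.914 -1.5   55.298]  shift(after rot) [-3.923 -1.168 55.306]
```

>>> servo_tool(
  targets="0.006 0 0.006 -2 -1 4 70; 0 0 0 -2 0 9 70; 0 0 0 0 0 10 70; 0 0 0 0 0 10 70; 0 0 0 0 0 9 70; 0 0 0 0 0 6 70; 0 0 0 0 0 3 70; 0 0 0 0 0 0 70",
)

```text
time: 36.33
tool_pos: [0.508, -0.304, 0.0008]
tcp_rot: [2.389, 2.035, 0.0]
wrist_force: [0.2, -0.4, -0.7]
width: 0.819
```

Run:
```python
from h import *
w=cam('wrist');save(w,'w36.png')
b=blobs(w,amin=100);print(b)
go(b[0][2]*[1,1,0]+[0,0,0],80.93)
```

```text
[(array([251.578, 251.996]), np.int32(7916), array([ 0.506, -0.302,  0.018]))]
t 36.38 pos [ 0.508 -0.304  0.001] bin [  90.82  -532.682    1.044] phi 80.8 w 0.820 F [-0.348  0.744 -1.215] q [-0.581  0.348  1.966 -0.001  0.824 -0.421]
 rot [ 0.002  0.002 -0.001]  shift(now axes) [ 1.343 -1.954  1.037]  shift(after rot) [ 1.344 -1.95   1.044]
```

View pics/w36.png

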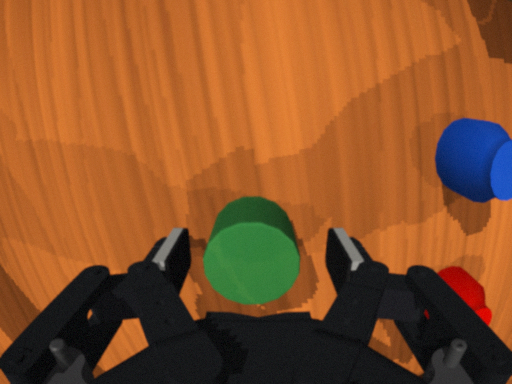

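>>> servo_tool(
  targets="0 0 0 1 -2 0 60; 0 0 0 0 0 0 30; 0 0 0 0 0 0 30; 0 0 0 0 0 0 30; 0 0 0 0 0 0 30; 0 0 0 0 0 0 30; 0 0 0 0 0 0 30; 0 0 0 0 0 0 30",
)

```text
time: 37.05
tool_pos: [0.507, -0.3031, 0.0027]
tcp_rot: [2.387, 2.034, 0.002]
wrist_force: [0.3, -0.4, -1.6]
width: 0.478
```

>>> servo_tool(
  targets="0 0 0 0 0 -5 30; 0 0 0 0 0 -15 30; 0 0 0 0 0 -30 30; 0 0 0 0 0 -38 30; 0 0 0 0 0 -38 30; 0 0 0 0 0 -38 30; 0 0 0 0 0 -15 30; 0 0 0 0 0 0 30",
)

```text
time: 37.72
tool_pos: [0.503, -0.3004, 0.1873]
tcp_rot: [-2.388, -2.035, 0.003]
wrist_force: [0.8, 0.5, -0.5]
width: 0.481
```

Run:
```python
from h import *
w=cam('wrist');save(w,'w37.png')
go(binW((0,-153,180))[0],80.93)
```

```text
t 37.77 pos [ 0.503 -0.3    0.186] bin [  85.358 -529.878  186.395] phi 80.9 w 0.481 F [ 0.58  -0.519  0.054] q [-0.581  0.132  1.845 -0.001  1.169 -0.421]
 rot [-0.004 -0.001 -0.001]  shift(now axes) [376.763 -85.788   7.315]  shift(after rot) [376.882 -85.338   6.395]
```

View pics/w37.png

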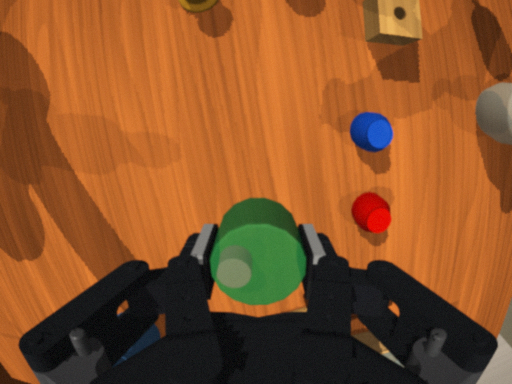

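>>> servo_tool(
  targets="0 0 0 20 -4 0 30; 0 0 0 38 -9 0 30; 0 0 0 40 -9 0 30; 0 0 0 40 -9 0 30; 0 0 0 40 -9 0 30; 0 0 0 40 -9 0 30; 0 0 0 40 -9 0 30; 0 0 0 40 -9 0 30",
)

```text
time: 38.43
tool_pos: [0.4772, 0.0043, 0.1724]
tcp_rot: [-2.394, -2.01, 0.022]
wrist_force: [1.0, 0.8, -1.3]
width: 0.482
```

>>> servo_tool(
  targets="0 0 0 38 -8 0 30; 0 0 0 25 -4 0 30; 0 0 0 8 0 0 30; 0 0 0 0 0 0 30; 0 0 0 0 0 0 30",
)

```text
time: 38.85
tool_pos: [0.4683, 0.086, 0.1618]
tcp_rot: [-2.376, -2.014, 0.043]
wrist_force: [0.8, 0.0, -1.2]
width: 0.48
```

Run:
```python
from h import *
w=cam('wrist');save(w,'w38.png')
go(binW((0,-153,117))[0],80.93)
```

```text
t 38.90 pos [0.468 0.086 0.162] bin [  -9.979 -154.316  161.669] phi 80.5 w 0.479 F [ 0.069 -0.325 -1.316] q [ 0.123 -0.034  2.069  0.008  1.145  0.285]
 rot [-0.039  0.003 -0.007]  shift(now axes) [ 1.543 11.687 44.245]  shift(after rot) [ 1.315  9.98  44.669]
```

View pics/w38.png

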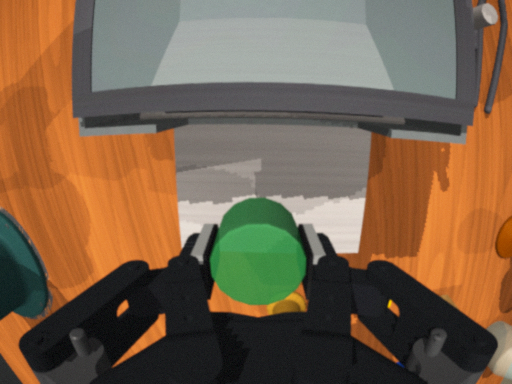

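>>> servo_tool(
  targets="-0.039 0 -0.007 0 5 3 30; 0 0 0 0 5 6 30; 0 0 0 0 0 10 30; 0 0 0 0 0 10 30; 0 0 0 0 0 8 30; 0 0 0 0 0 4 30; 0 0 0 0 0 2 30; 0 0 0 0 0 0 30",
)

```text
time: 39.57
tool_pos: [0.4794, 0.0766, 0.1169]
tcp_rot: [2.401, 2.025, -0.01]
wrist_force: [0.6, 0.0, -1.2]
width: 0.481
```

Run:
```python
from h import *
go(binW((0,-153,117))[0],80.93)
```

```text
t 39.57 pos [0.479 0.077 0.117] bin [   2.533 -161.341  116.921] phi 80.3 w 0.481 F [ 0.632  0.036 -1.186] q [ 0.11   0.012  2.113 -0.004  1.022  0.281]
 rot [-0.004  0.005 -0.011]  shift(now axes) [ 8.312 -2.626 -0.11 ]  shift(after rot) [ 8.341 -2.533 -0.079]
```

>>> servo_tool(
  targets="0 0 0 0 0 0 65; 0 0 0 0 0 0 68; 0 0 0 0 0 0 68; 0 0 0 0 0 -2 68; 0 0 -0.012 -10 0 0 68; 0 0 0 -20 0 0 68; 0 0 0 -15 0 0 68; 0 0 0 0 0 0 68",
)

```text
time: 40.23
tool_pos: [0.4725, 0.0311, 0.1182]
tcp_rot: [-2.386, -2.043, 0.011]
wrist_force: [-0.1, -0.4, -0.1]
width: 0.796
```

Run:
```python
from h import *
w=cam('wrist');save(w,'w39.png')
b=blobs(w,amin=200,z=.133);print(b[0],wbin(b[0][2]))
go(binW((0,-102,119))[0],80.93)
```

```text
(array([257.363, 156.005]), np.int32(8842), array([0.481, 0.077, 0.133])) [[   3.71  -160.688  133.   ]]
t 40.28 pos [0.473 0.032 0.118] bin [   2.996 -206.532  118.172] phi 81.1 w 0.794 F [0.296 0.141 0.387] q [ 0.017 -0.013  2.135 -0.004  1.025  0.175]
 rot [-0.005  0.004  0.003]  shift(now axes) [104.536  -2.699  -1.251]  shift(after rot) [104.532  -2.99   -0.828]
```

View pics/w39.png

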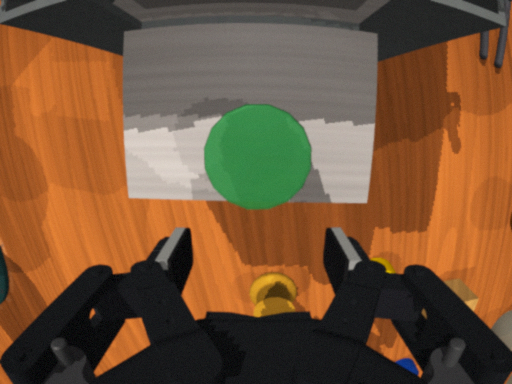

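>>> servo_tool(
  targets="-0.005 0.004 0 0 0 -1 20; 0 0 0 0 0 -1 0; 0 0 0 0 0 0 0; 0 0 0 4 0 0 0; 0 0 0 8 0 0 0; 0 0 0 12 0 0 0; 0 0 0 12 0 0 0; 0 0 0 12 0 0 0",
)

```text
time: 40.95
tool_pos: [0.4806, 0.0835, 0.1203]
tcp_rot: [2.389, 2.04, 0.001]
wrist_force: [0.9, -0.5, 0.1]
width: -0.001
```

>>> servo_tool(
  targets="0 0 0 10 0 0 0; 0 0 0 10 0 0 0; 0 0 0 10 0 0 0; 0 0 0 9 0 0 0; 0 0 0 6 0 0 0; 0 0 0 2 0 0 0; 0 0 0 0 0 0 0",
)

```text
time: 41.53
tool_pos: [0.4887, 0.1357, 0.1206]
tcp_rot: [2.38, 2.045, -0.005]
wrist_force: [-0.5, -5.4, 2.3]
width: 0.0
```

Run:
```python
from h import *
w=cam('wrist');save(w,'w40.png')
go(binW((0,-102,119))[0],80.93)
```

```text
t 41.58 pos [0.489 0.136 0.121] bin [   2.44  -101.529  120.511] phi 81.3 w 0.003 F [-0.366 -3.59   0.632] q [ 0.225  0.046  2.07  -0.005  1.026  0.379]
 rot [0.001 0.005 0.007]  shift(now axes) [-0.448 -2.445  1.51 ]  shift(after rot) [-0.471 -2.44   1.511]
```

View pics/w40.png

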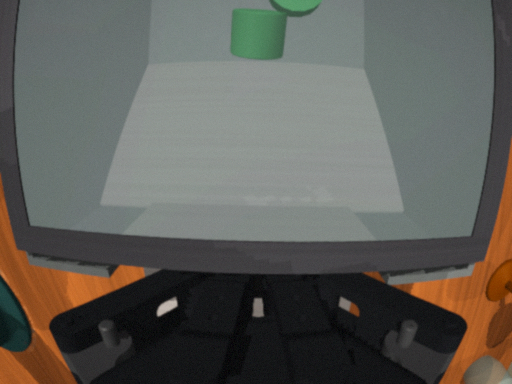

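>>> servo_tool(
  targets="0 0 0 -15 0 0 0; 0 0 0 -25 0 0 0; 0 0 0 -35 0 -10 0; 0 0 0 -40 0 -30 0; 0 0 0 -40 0 -30 0; 0 0 0 -30 0 -20 0; 0 0 0 0 0 0 0; 0 0 0 0 0 0 0",
)

```text
time: 42.25
tool_pos: [0.4619, -0.039, 0.2042]
tcp_rot: [-2.381, -2.048, 0.0]
wrist_force: [-0.1, 0.2, -0.5]
width: -0.004
```

Run:
```python
from h import *
w=cam('wrist');save(w,'w41.png')
s=cam('scene');save(s,'s41.png'); save(s,'s41c.png',(230,100,380,220),5)
t=cam('top');save(t,'t41.png')
print(blobs(t,'yellow'))
```

```text
[(array([490.385, 381.154]), np.int32(65), array([ 0.071, -0.746,  0.018]))]
```

View pics/w41.png

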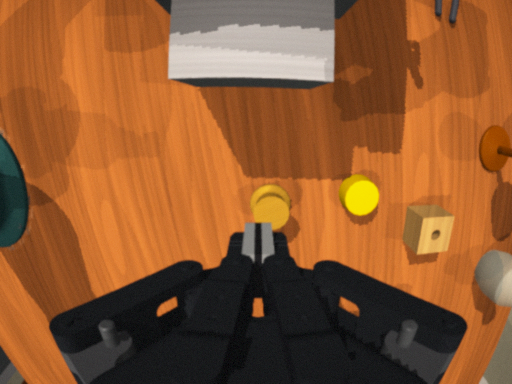

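View pics/s41c.png

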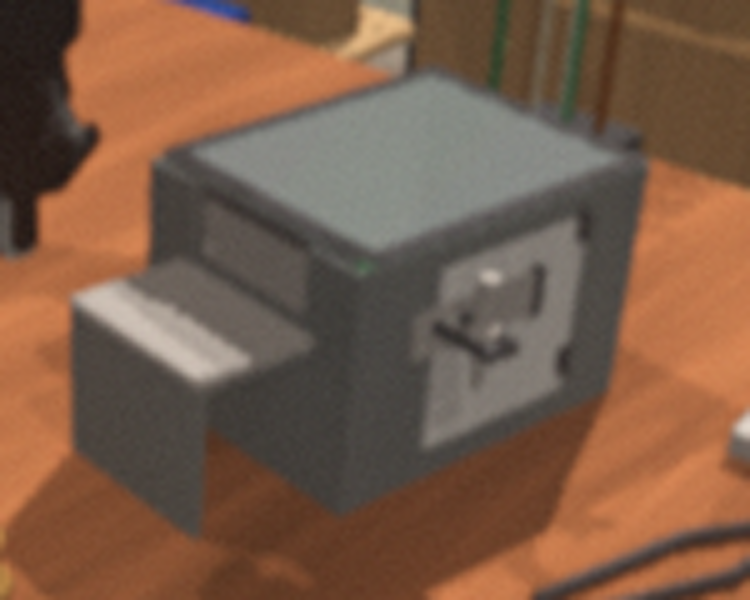

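View pics/s41.png

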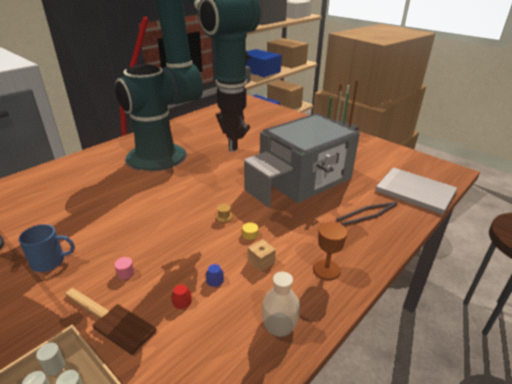

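View pics/t41.png

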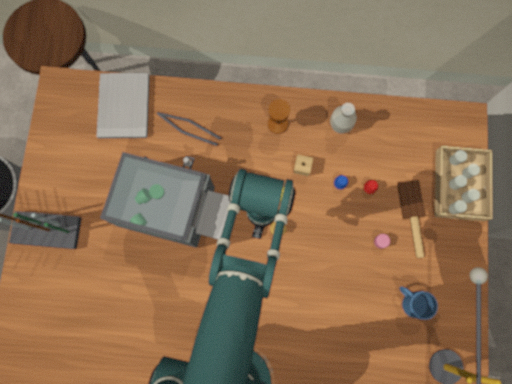

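Run:
```python
from h import *
from workcell import finish_job
w=cam('wrist');print(blobs(w,'yellow'))
print(finish_job())
```

```text
[(array([359.838, 196.442]), np.int32(1230), array([ 0.578, -0.09 ,  0.018]))]
the job is handed in; nothing more can be done
None
```

I closed the hasp over its staple and dropped the pin through the loop. I then put the three green rejects present (collar, dome and stub; there was no slab) onto the ledge and pushed each one through the flap. I handed the job in at about 42 s.

- **Hatch:** in the last scene picture the hasp lies closed and the pin stands upright in the staple.
- **Rejects and flap:** the top view shows all three green pieces inside the bin. No green remains on the bench or ledge, and in the scene picture the flap looks shut, as it did at the start.
- **Bystanders:** the wax cake measured (0.578, -0.090) m at the end against (0.578, -0.092) m at the start, so it has not moved within measuring error. I checked the brass mould only by eye; it was upright and seemed to be in the same place.
- **Stub knocked aside:** the stub was found about 5 cm from where it started, before the arm had gone near it. I located it again before picking it up.
- **Contact forces:** I saw at most about 8 N at the wrist, when the fingers pressed into the bin during one of the pushes.

No final check failed.

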